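# Pin the timing pulley at its mark

## Robot

A 6-joint arm with a two-finger parallel gripper is mounted at the origin on a cart in front of the work surface, level with it; the furniture and walls round the work are solid. World frame = base frame: x ahead of the robot, y to its left, z up, the work surface at z = 0. Lengths are in m, angles in rad, forces in N, time in s.
With the tool pointing down it reaches from about 0.35 to 0.875 m from the base axis. Payload 15.5 kg.
Tool frame: the origin (TCP) lies where the fingers leave the gripper's body, on its centre line; the fingertips stand 73 mm ahead of it and the grasp point (between the pads) lies 54 mm ahead of it; z points along the fingers, x is the direction in which the jaws open and shut, and the axes are right-handed (so a half turn about z gives the same grasp; the last joint's range is limited). The gripper opens to 85 mm and grips with 20 to 120 N. Pads are 22 mm wide; open, the fingers measure 114 mm over their backs; the gripper's body (76 mm by 85 mm) begins 54 mm behind the grasp point. The pads swing forward as they close: fully open they stand 13 mm farther back than shut.
Start: joints at [-1.379, 0.494, 1.345, -0, 1.302, -0.096], TCP at [0.177, -0.599, 0.304] pointing down, gripper open.
Joint ranges: [-2.91, 2.91], [-0.82, 2.16], [0.22, 2.67], [-1.22, 4.37], [0.12, 2.79], [-3.08, 3.08]. Speed limits (rad/s): [1.89, 1.89, 2.57, 3.01, 3.01, 3.01].

## Interface

Orientations are given as a unit quaternion [x, y, z, w].
In Python, from plant import r gives the robot as it stands. The module is installed in compiled form; this text tells all that it offers.
- The arm moves only by the tool step_arm, never from a script. Its argument "targets" is a list that holds one entry, the list of rows, each a list of 7 numbers: the shift along the tool's x, y, z in cm, then the turn, a rotation vector about the tool's x, y, z in rad, then the finger opening in cm, from 0 to 8.54. In form: [[[tx, ty, tz, rx, ry, rz, claw], ...]]. A call has exactly 5 rows; each row shifts and turns the pose as measured when the row begins, along the tool's axes as they then stand; what a row does not reach is not made up. A row lasts 1/8 s, in which the tool goes at most 62.5 mm and 10.7 degrees, less where a joint would pass 70% of its speed; a pose out of reach is approached as far as the arm can. A call is refused whole if a number of a shift passes 6.25 or a number of a turn 0.188, either way. A call with a gripper value outside its range is refused whole. The fingers move at their own pace and stop on an object; "newtons" is the grip in N (left out, the last holds). Time passes only in rows, so rows that do not move let the fingers close, or fill a call up. It gives the time, the measured TCP pose, the force and the opening at its end, in the units of the state.
- r.get_state(): the state, without advancing time (a new reading comes with each control period).
- r.grab_frame(name): name is "side" or "top"; returns (picture, depth): 384x512x3 uint8, red, green, blue; 384x512 float32, m along the optical axis (not along the pixel's ray), 0 where there is no reading.
- r.camera_model(name): a dict with "mtx" (3x3 intrinsics, pixels), "T" (4x4, takes a point from camera to world coordinates). Camera axes: x right, y down, z forward; pixel columns grow to the right and rows downward; lengths in m; the calibration is good to about 2 mm. A picture is of the moment at which its call begins. camera_model takes no time and is no camera call.
- r.job_done(): hands the job in, once; it reports no verdict.
The state is a dict: "time_s": time; "joint_positions": joint angles; "joint_vel": joint speeds; "tau": joint torques, N m; "position": TCP position; "tcp_rot": TCP orientation; "wrist_force": force on the tool from outside, world axes, zero at the start; "wrist_torque": the same for the moment, N m; "width": finger opening in m.
Only numpy, scipy, OpenCV 4.12 (cv2) and the standard library are available. Lean on these libraries where they do the work, as an engineer would, in place of code of your own. Each camera call takes 0.05 s, during which the arm holds its last target.

## Task

Put the steel timing pin from its rest block into the guide bush on the setting stand, and turn the pulley by its rim until its engraved mark faces the fixed pointer and the pin drops fully home into the pulley's slot. Then prove the lock: keep turning the rim gently against the pin, with about 10 N at the rim, for about a second, never straining the pin. Let go and leave the other things on the table where they are.

Things in the scene. Friction and masses are not known exactly. Their poses are not given: they have to be found in the camera images.
- setting_stand: dark steel base plate, 155 x 130 x 12 mm (x from -55 to +100 mm) with a 50 mm wide tongue in front (to x = -82 mm), fixed on the table. Origin on the table surface under the pulley's axis, z up along that axis; -x points to the pointer, +x to the bracket with the guide bush. A tall machine stands close behind it.
- pulley: flat-lying aluminium timing pulley on a vertical axis; origin on the axis at its underside, 22 mm above the table. With the mark at the pointer its x axis is parallel to the stand's; the pin then drops within about 0.15 rad of that. Starts 0.4 to 1.4 rad counterclockwise of it (from above): turn it clockwise. Steady drag of about 2 N at the rim. A twist of the hand on the rim turns it too.
- rim_centre (a point): on the pulley's axis, level with the top of its rim, 68 mm above the table. The raised smooth rim is a ring of inner radius 50, outer radius 60 mm: pinch it from above, anywhere but at the bracket arm or the pointer. Within it a flat track ring lies 26 mm lower (42 mm above the table); a hub nut of radius 13 mm stands 9 mm above that.
- rim_mark (a point): engraved dark line, 2.4 mm wide, on the rim's top and outside; this point: rim's top, 55 mm from the axis, pulley's -x side. The track has three radial slots 11.2 mm wide, 14 mm deep, 120 degrees apart; the right one is opposite the mark, but only to 0.1 rad either way (set by eye, not measured), so the last bit is found by feel. Turning clockwise, no other slot comes first.
- pointer_tip (a point): tip of the small fixed steel pointer just outside the rim on the stand's -x side, 62.5 mm from the axis, 68 mm above the table
- bush_mouth (a point): centre of the guide bush's upper face, 86 mm above the table: fixed upright steel tube over the track, 33 mm from the axis on the stand's +x side; bore 11 mm, outside 23 mm; its top 7 mm is a funnel 19 mm wide inside, 31 mm outside; its lower end hangs 4 mm over the track
- bracket_post (a point): top of the fixed bracket post that carries the guide bush, on the stand's +x side, 84 mm from the axis, 82 mm above the table; the post runs 77 to 91 mm from the axis, and an arm 24 mm wide (72 to 82 mm above the table) reaches from it over the rim to the bush
- pin_rest: fixed black block, 40 x 40 x 60 mm on a 62 mm square foot 5 mm thick, with a 13 mm upright hole in which the pin stands. Origin at the centre of its underside.
- timing_pin: loose steel pin, 70 to 100 g: shaft 10 mm thick, 54 mm long with tapered tip, under a round head 22 mm wide, 24 mm tall. Origin at the tip, z to the head. In the rest the head's underside lies on the block, 60 mm above the table (tip at 6 mm).
- pin_head_top (a point): centre of the pin head's top, 78 mm from the tip. In the bush over plain track this is 120 mm above the table; when the slot comes under, the pin falls 10 mm by its weight, the head lies on the bush (110 mm) and the pulley is locked. The pulley must not press the pin with over 25 N: 10 N along the rim puts about 13 N on it, 17 N about 25 N.
- tape_roll: bystander: roll of brown packing tape, 101 mm across, 48 mm tall, lying flat
- date_stamp: bystander: hand stamp, 34 x 34 x 70 mm, upright
- ferrule_cap: bystander: round stainless cap, 50 mm across, 10 mm tall
- marker: bystander: felt marker, 137 mm long, 17 mm thick, lying
- ends_sleeve: bystander: paper sleeve of can ends, 200 mm long, 58 mm thick, lying

How it is judged:
By the outcome, as a careful person would: the job done as asked, in the order asked, and still so for the second after the job is handed in, with the robot touching nothing.
It also fails if it takes over 72 s, if anything falls off the work surface, if the arm or the gripper's body presses on something with over 40 N, if the wrist force passes 120 N, or if a joint passes its speed limit or range.

## Working session

There is one attempt and no reset: what is moved stays moved. The work goes in short steps, Python scripts to look and compute and a tool call to move; the robot and the scene stay as the last step left them, time stands still between calls to the robot, and variables do not carry over. Pictures are saved under pics/ and viewed, and the job is handed in when it is done.

Besides the shell and the picture viewer there is one more tool, called after ">>>" as a command line: name --argument value ..., lists and objects as JSON in quotes. step_arm: Moves the arm, as the interface text tells. Its arguments: {"type":"object","properties":{"targets":{"type":"array","items":{"type":"array","items":{"type":"array","items":{"type":"number"}}}},"newtons":{"type":"number"}},"required":["targets"]}

```bash
mkdir -p pics; python3 - <<'E'
from plant import r
import cv2,numpy as np
s=r.get_state(); print(s)
for n in ("side","top"):
    p,d=r.grab_frame(n); m=r.camera_model(n); print(n,m)
    cv2.imwrite(f"pics/{n}0.png",p[:,:,::-1]); np.savez(f"{n}0.npz",p=p,d=d,mtx=m["mtx"],T=m["T"])
E
```

```text
{'time_s': 0.0, 'joint_positions': array([-1.37951572e+00,  4.94205812e-01,  1.34611219e+00, -5.64970872e-06,
        1.30251043e+00, -9.54841495e-02]), 'joint_vel': array([-0.00197388,  0.0005547 , -0.00029199,  0.00028982, -0.00098666,
        0.00190191]), 'tau': array([ 5.78639534e-03, -8.82163811e+01, -3.83871424e+01,  4.32174284e-04,
        1.01387763e-02,  2.93416679e-05]), 'position': array([ 0.17674231, -0.59921345,  0.30329255]), 'tcp_rot': array([ 8.00890607e-01, -5.98810365e-01, -4.59163932e-04, -4.13478127e-04]), 'wrist_force': array([-0.75198346, -0.82628886,  0.48422228]), 'wrist_torque': array([-0.0105571 ,  0.02946752,  0.05508897]), 'width': 0.08554685410029512}
side {'mtx': array([[369.95866288,   0.        , 256.9726379 ],
       [  0.        , 369.95866288, 191.87554614],
       [  0.        ,   0.        ,   1.        ]]), 'T': array([[-0.89040984, -0.20770147,  0.40500667,  0.11981343],
       [-0.45479885,  0.44141796, -0.77350383,  0.86979328],
       [-0.01811933, -0.872932  , -0.48750529,  0.63917841],
       [ 0.        ,  0.        ,  0.        ,  1.        ]])}
top {'mtx': array([[474.69649195,   0.        , 250.39011773],
       [  0.        , 474.69649195, 185.67166977],
       [  0.        ,   0.        ,   1.        ]]), 'T': array([[ 2.78133721e-02, -9.74601459e-01,  2.22212537e-01,
         2.82344261e-01],
       [-9.99587160e-01, -2.87192374e-02, -8.45681329e-04,
         3.18406152e-02],
       [ 7.20597686e-03, -2.22097278e-01, -9.74997884e-01,
         1.36776263e+00],
       [ 0.00000000e+00,  0.00000000e+00,  0.00000000e+00,
         1.00000000e+00]])}
```

View pics/side0.png

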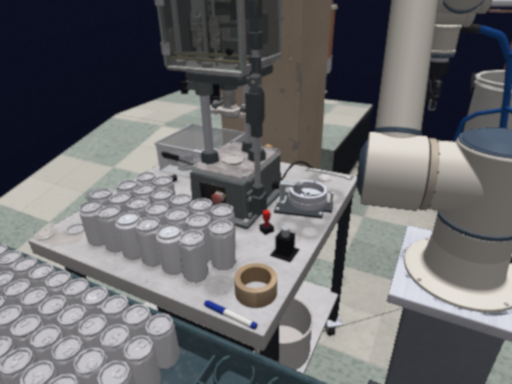

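View pics/top0.png

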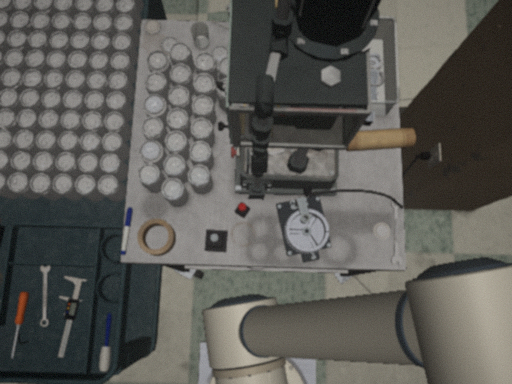

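```bash
python3 - <<'E'
import cv2,numpy as np
p=np.load("top0.npz")["p"][:,:,::-1]
c=p[185:270,190:345]; cv2.imwrite("pics/topc.png",cv2.resize(c,None,fx=5,fy=5,interpolation=cv2.INTER_CUBIC))
p=np.load("side0.npz")["p"][:,:,::-1]
c=p[165:265,240:345]; cv2.imwrite("pics/sidec.png",cv2.resize(c,None,fx=6,fy=6,interpolation=cv2.INTER_CUBIC))
E
```

```text
(no output)
```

View pics/topc.png

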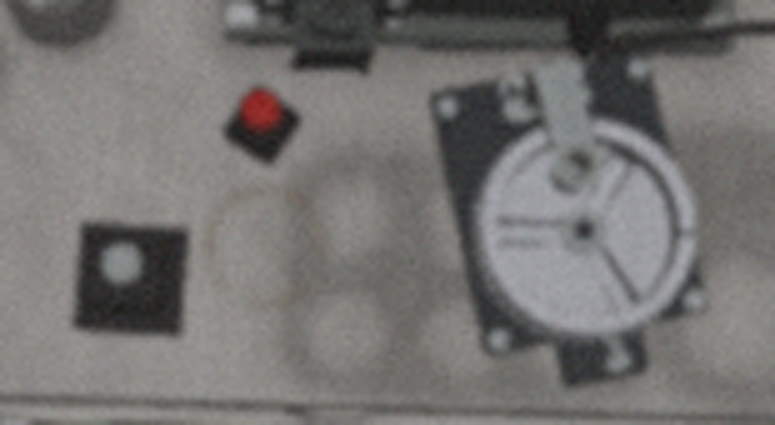

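View pics/sidec.png

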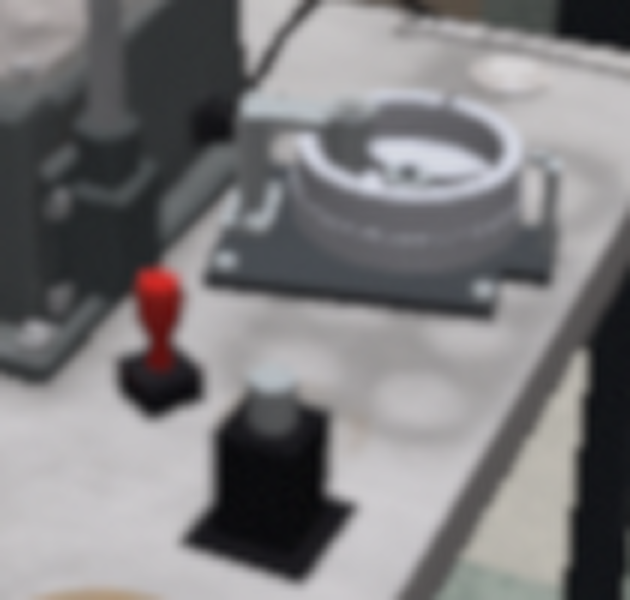

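```bash
cat > h.py <<'E'
import numpy as np,cv2
def cloud(n):
    f=np.load(n); d=f["d"];K=f["mtx"];T=f["T"]
    v,u=np.mgrid[:384,:512]
    P=np.stack([(u-K[0,2])/K[0,0]*d,(v-K[1,2])/K[1,1]*d,d],-1)@T[:3,:3].T+T[:3,3]
    P[d==0]=np.nan
    return f["p"],P
def ray(n,u,v,z):
    f=np.load(n);K=f["mtx"];T=f["T"]
    w=T[:3,:3]@np.array([(u-K[0,2])/K[0,0],(v-K[1,2])/K[1,1],1]); c=T[:3,3]
    return c+w*(z-c[2])/w[2]
def proj(n,X):
    f=np.load(n);K=f["mtx"];T=f["T"]
    q=T[:3,:3].T@(np.array(X)-T[:3,3]); q=K@q; return q[:2]/q[2]
def fitc(x,y,R=None):
    from scipy.optimize import least_squares
    g=lambda q:np.hypot(x-q[0],y-q[1])-q[2]
    return least_squares(g,[x.mean(),y.mean(),.05],loss="soft_l1",f_scale=.002).x
E
python3 - <<'E'
from h import *
for n in("top0.npz","side0.npz"):
    p,P=cloud(n)
    rc=ray("top0.npz",190+588/5,185+226/5,.068)
    print(n,rc)
    D=np.hypot(P[...,0]-rc[0],P[...,1]-rc[1])
    z=P[...,2]
    print(np.histogram(z[D<.062],np.arange(-.01,.1,.005)))
    m=(D<.067)&(z>.060)&(z<.074)
    print(m.sum(),z[m].mean()); print(fitc(P[m][:,0],P[m][:,1]))
    t=(z<.02)&(D<.2)&(D>.14);print("table",np.nanmedian(z[t]))
    hd=ray(n,*((190+121/5,185+263/5) if 't'==n[0] else (240+273/6,165+375/6)),.084);print("pin",hd)
    D=np.hypot(P[...,0]-hd[0],P[...,1]-hd[1]); m=(D<.02)&(z>.07);print(P[m].mean(0),m.sum(),P[m][:,2].max())
for k,(u,v,z) in dict(mark=(683,233,.068),ptip=(615,352,.068),bush=(573,170,.086),post=(560,75,.082),slotL=(505,226,.042),hub=(585,229,.051)).items():
    print(k,ray("top0.npz",190+u/5,185+v/5,z))
print("markside",ray("side0.npz",240+450/6,165+100/6,.068),"ptip",ray("side0.npz",240+550/6,165+160/6,.068))
for k,(u,v) in dict(bl=(490,345),tl=(437,97),tr=(650,62),br=(703,303)).items(): print(k,ray("top0.npz",190+u/5,185+v/5,.012))
E
```

```text
top0.npz [ 0.45758133 -0.13015733  0.068     ]
(array([  0,   2,   0,  30,  25,   2,  44,  83,  52, 290, 394,  83,  33,
        27, 162, 249,  31,  30,  72,  13,   1]), array([-0.01 , -0.005,  0.   ,  0.005,  0.01 ,  0.015,  0.02 ,  0.025,
        0.03 ,  0.035,  0.04 ,  0.045,  0.05 ,  0.055,  0.06 ,  0.065,
        0.07 ,  0.075,  0.08 ,  0.085,  0.09 ,  0.095]))
447 0.06601626502166578
[ 0.45886483 -0.12906251  0.05465455]
table -0.0028414491015218424
pin [0.42804569 0.124568   0.084     ]
[0.42928957 0.12533198 0.08152961] 50 0.08915763399579513
side0.npz [ 0.45758133 -0.13015733  0.068     ]
(array([  0,   1,   1,   2, 117,   2,   8,  29,  31,  36, 149,  82,  80,
        74,  77, 169,  19,  20,  33,  18,   0]), array([-0.01 , -0.005,  0.   ,  0.005,  0.01 ,  0.015,  0.02 ,  0.025,
        0.03 ,  0.035,  0.04 ,  0.045,  0.05 ,  0.055,  0.06 ,  0.065,
        0.07 ,  0.075,  0.08 ,  0.085,  0.09 ,  0.095]))
301 0.06640781979336664
[ 0.45669203 -0.12462684  0.05450345]
table -0.46998536172135486
pin [0.42634316 0.1274999  0.084     ]
[0.42770273 0.13135929 0.08068896] 65 0.08587047791567737
mark [ 0.45521704 -0.18245455  0.068     ]
ptip [ 0.38914994 -0.1449233   0.068     ]
bush [ 0.48561238 -0.11969393  0.086     ]
post [ 0.53901868 -0.11285515  0.082     ]
slotL [ 0.45974578 -0.08679083  0.042     ]
hub [ 0.45814529 -0.13060479  0.051     ]
markside [ 0.45189156 -0.1800754   0.068     ] ptip [ 0.38214014 -0.13780392  0.068     ]
bl [ 0.39568101 -0.08155702  0.012     ]
tl [ 0.53788117 -0.04930317  0.012     ]
tr [ 0.56225336 -0.17321427  0.012     ]
br [ 0.42291577 -0.20278451  0.012     ]
```

```bash
python3 - <<'E'
from h import *
for n in("top0.npz","side0.npz"):
    p,P=cloud(n); z=P[...,2];x=P[...,0];y=P[...,1]
    m=(z>.12)&(y>-.35)&(y<.25)&(x>.3)&(x<.75)
    for a in np.arange(-.35,.25,.05):
        k=m&(y>=a)&(y<a+.05)
        if k.sum(): print(n,round(a,2),k.sum(),"xmin",np.percentile(x[k],[0,2,10]).round(3),z[k].max().round(2))
    # bush
    k=(z>.078)&(z<.1)&(np.hypot(x-.4575,y+.128)<.11)&(x>.46)
    b=np.array([np.cos(.215),np.sin(.215)]);q=np.c_[x[k]-.4575,y[k]+.128]
    a=q@b;t=q@[-b[1],b[0]]
    for lo in np.arange(0,.11,.01):
        j=(a>=lo)&(a<lo+.01)
        if j.sum(): print(round(lo,2),j.sum(),t[j].mean().round(4),t[j].min().round(4),t[j].max().round(4),z[k][j].mean().round(3))
E
```

```text
top0.npz -0.3 189 xmin [0.301 0.301 0.305] 0.85
top0.npz -0.25 1259 xmin [0.3   0.3   0.303] 0.85
top0.npz -0.2 2064 xmin [0.3   0.3   0.304] 0.84
top0.npz -0.15 4703 xmin [0.57  0.571 0.576] 0.81
top0.npz -0.1 5459 xmin [0.569 0.571 0.576] 0.81
top0.npz -0.05 4976 xmin [0.551 0.571 0.575] 0.8
top0.npz -0.0 5168 xmin [0.549 0.551 0.554] 0.8
top0.npz 0.05 2279 xmin [0.57  0.57  0.571] 0.67
top0.npz 0.1 41 xmin [0.582 0.582 0.589] 0.13
top0.npz 0.15 257 xmin [0.564 0.567 0.582] 0.13
top0.npz 0.2 237 xmin [0.523 0.527 0.55 ] 0.13
0.01 1 0.0008 0.0008 0.0008 0.09
0.02 21 -0.0017 -0.0134 0.0095 0.084
0.03 22 -0.0029 -0.015 0.0112 0.082
0.04 31 -0.0015 -0.0131 0.0106 0.083
0.05 23 -0.0016 -0.0118 0.0091 0.081
0.06 28 -0.0001 -0.0105 0.0106 0.081
0.07 28 -0.0006 -0.0117 0.0101 0.081
0.08 27 -0.0005 -0.0126 0.0114 0.081
0.09 4 0.0 -0.0098 0.0071 0.082
side0.npz -0.25 4 xmin [0.6   0.602 0.606] 0.16
side0.npz -0.2 316 xmin [0.57  0.572 0.573] 0.6
side0.npz -0.15 1032 xmin [0.569 0.571 0.575] 0.61
side0.npz -0.1 971 xmin [0.569 0.571 0.575] 0.61
side0.npz -0.05 1676 xmin [0.552 0.572 0.582] 0.6
side0.npz -0.0 3816 xmin [0.548 0.55  0.553] 0.61
side0.npz 0.05 5489 xmin [0.569 0.571 0.578] 0.61
side0.npz 0.1 35 xmin [0.584 0.584 0.592] 0.13
side0.npz 0.15 277 xmin [0.562 0.566 0.577] 0.13
side0.npz 0.2 331 xmin [0.523 0.526 0.548] 0.13
0.02 11 0.0008 -0.0073 0.0095 0.084
0.03 18 0.0004 -0.0123 0.0157 0.083
0.04 16 0.0032 -0.0185 0.0116 0.084
0.05 15 0.0034 -0.0124 0.0143 0.081
0.06 16 0.0044 -0.0089 0.0172 0.082
0.07 13 0.0049 -0.0095 0.0153 0.082
0.08 14 0.0034 -0.0102 0.0138 0.082
0.09 4 0.0001 -0.0139 0.0143 0.081
```

```bash
cat > draw.py <<'E'
# overlay of model on pictures
import sys
from h import *
def overlay(n,out,c,yaw,sc=5,box=None,mark=None):
    p=np.load(n)["p"][:,:,::-1]
    u0,u1,v0,v1=box
    im=cv2.resize(p[v0:v1,u0:u1],None,fx=sc,fy=sc,interpolation=cv2.INTER_CUBIC)
    def pl(L,col,z,closed=True):
        q=[]
        for a,b in L:
            X=[c[0]+a*np.cos(yaw)-b*np.sin(yaw),c[1]+a*np.sin(yaw)+b*np.cos(yaw),z]
            q.append((proj(n,X)+.5-[u0,v0])*sc)
        cv2.polylines(im,[np.int32(q)],closed,col,1,cv2.LINE_AA)
    th=np.linspace(0,2*np.pi,60)
    C=lambda R,o=0:[(o+R*np.cos(t),R*np.sin(t)) for t in th]
    pl(C(.06),(0,0,255),.068);pl(C(.05),(0,0,255),.068);pl(C(.013),(255,0,255),.051)
    pl(C(.0155,.033),(0,255,0),.086);pl(C(.0095,.033),(0,255,0),.086)
    pl([(-.055,-.065),(.1,-.065),(.1,.065),(-.055,.065)],(255,255,0),.012)
    pl([(-.0625,0),(-.0725,0)],(0,255,255),.068,False)
    pl([(.05,-.012),(.091,-.012),(.091,.012),(.05,.012)],(0,255,0),.082)
    cv2.imwrite(out,im)
E
python3 - <<'E'
from draw import *
c=(.4580,-.1285)
overlay("top0.npz","pics/o1.png",c,.215,7,(270,345,185,270))
overlay("side0.npz","pics/o2.png",c,.215,7,(265,345,165,225))
E
```

```text
(no output)
```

View pics/o1.png

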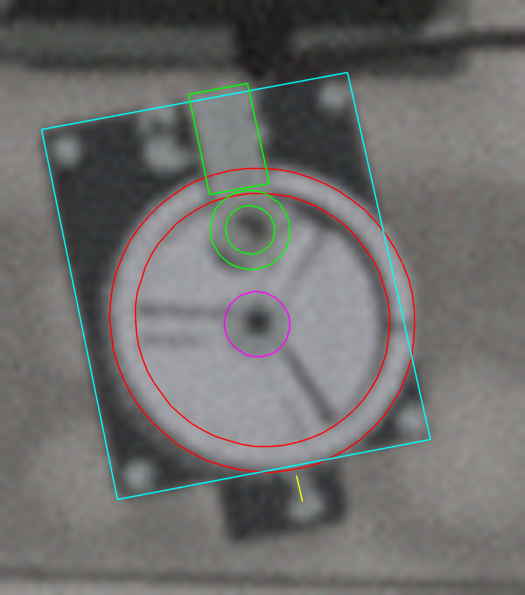

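View pics/o2.png

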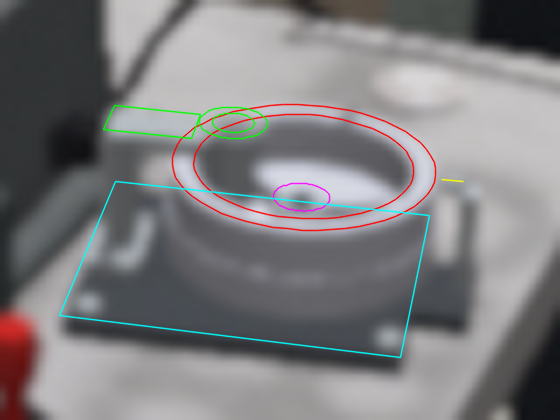

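```bash
cat > rel.py <<'E'
import numpy as np
from plant import r
from scipy.spatial.transform import Rotation as R
def rel(X,psi=None):
    s=r.get_state(); M=R.from_quat(s["tcp_rot"])
    t=M.inv().apply(np.array(X)-s["position"])*100
    x=M.as_matrix()[:,0]; cur=np.arctan2(x[1],x[0])
    if psi is None: psi=cur
    G=R.from_matrix(np.array([[np.cos(psi),np.sin(psi),0],[np.sin(psi),-np.cos(psi),0],[0,0,-1]]).T.T)
    rv=(M.inv()*G).as_rotvec()
    print("t",s["time_s"],"cm",t.round(2),"rv",rv.round(3),"psi",round(cur,3),"F",s["wrist_force"].round(1),"w",round(s["width"]*1000,1),"pos",s["position"].round(4))
E
echo ok
```

```text
ok
```

>>> step_arm --targets '[[[-3.9,-4.6,0,0,0,0,5],[-3.9,-4.6,0,0,0,0,5],[-3.9,-4.6,0,0,0,0,5],[-3.9,-4.6,0,0,0,0,5],[-3.9,-4.6,0,0,0,0,5]]]' --newtons 40

```text
time_s: 0.72
position: [0.3444, -0.3429, 0.3018]
tcp_rot: [0.799, -0.601, -0.001, -0.001]
wrist_force: [1.1, -1.3, -0.1]
width: 0.0501
```

>>> step_arm --targets '[[[-5.4,-2.8,0,0,0,0,5],[-5.4,-2.8,0,0,0,0,5],[-5.4,-2.8,0,0,0,0,5],[-5.4,-2.8,0,0,0,0,5],[-5.4,-2.8,0,0,0,0,5]]]'

```text
time_s: 1.35
position: [0.4054, -0.0364, 0.3021]
tcp_rot: [0.799, -0.602, -0.0, -0.001]
wrist_force: [1.3, -0.7, 0.0]
width: 0.05
```

```bash
python3 -c "
from rel import *
rel([.428,.1265,.2],-1.285)"
```

```text
t 1.35 cm [-15.02  -6.66  10.24] rv [-0.001  0.001 -0.006] psi -1.291 F [ 1.3 -0.7  0. ] w 50.0 pos [ 0.4054 -0.0364  0.3021]
```

>>> step_arm --targets '[[[-4.5,-2.0,2.5,0,0,0,5],[-4.5,-2.0,2.5,0,0,0,5],[-4,-1.7,2.5,0,0,0,5],[-1.8,-0.9,2,0,0,0,5],[0,0,0,0,0,0,5]]]'

```text
time_s: 1.98
position: [0.4283, 0.1331, 0.2049]
tcp_rot: [0.801, -0.599, 0.001, -0.001]
wrist_force: [-0.4, -0.7, -0.4]
width: 0.0499
```

```bash
python3 - <<'E'
from rel import *
import cv2
rel([.428,.1265,.137],-1.285)
p,d=r.grab_frame("side"); cv2.imwrite("pics/s1.png",cv2.resize(p[130:260,210:340,::-1],None,fx=4.5,fy=4.5,interpolation=cv2.INTER_CUBIC))
p,d=r.grab_frame("top"); cv2.imwrite("pics/t1.png",cv2.resize(p[190:290,160:290,::-1],None,fx=5,fy=5,interpolation=cv2.INTER_CUBIC))
E
```

```text
t 1.975 cm [0.63 0.24 6.79] rv [-0.003  0.    -0.   ] psi -1.285 F [-0.4 -0.7 -0.4] w 49.9 pos [0.4283 0.1331 0.2049]
```

View pics/s1.png

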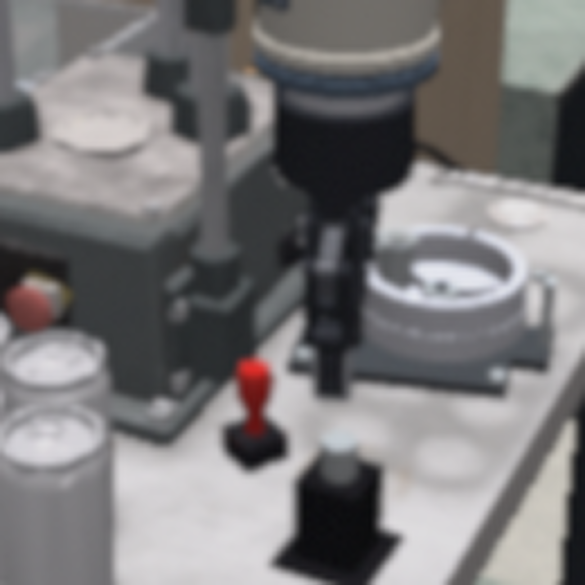

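View pics/t1.png

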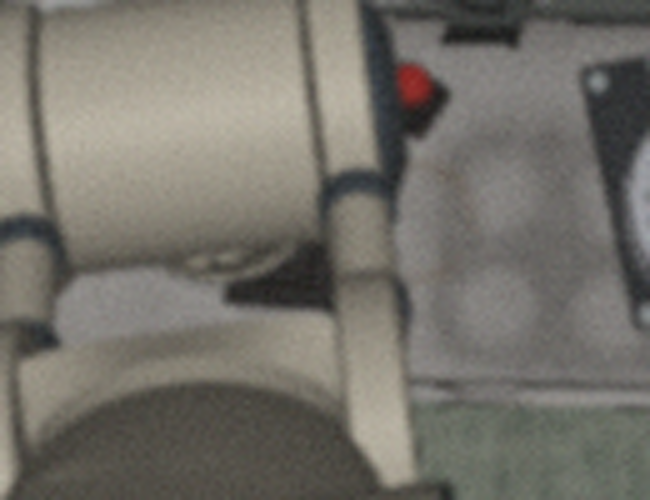

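>>> step_arm --targets '[[[0.6,0.2,2,0,0,0,5],[0,0,2,0,0,0,5],[0,0,1.5,0,0,0,5],[0,0,0.8,0,0,0,5],[0,0,0.4,0,0,0,5]]]'

```text
time_s: 2.7
position: [0.4312, 0.1212, 0.1418]
tcp_rot: [0.798, -0.602, 0.004, -0.004]
wrist_force: [-0.2, 0.3, 0.6]
width: 0.0498
```

```bash
python3 - <<'E'
from rel import *
import cv2
rel([.428,.1265,.137],-1.285)
p,d=r.grab_frame("side"); cv2.imwrite("pics/s2.png",cv2.resize(p[160:260,240:340,::-1],None,fx=6,fy=6,interpolation=cv2.INTER_CUBIC))
E
```

```text
t 2.7 cm [-0.6   0.17  0.48] rv [-0.012 -0.002 -0.007] psi -1.292 F [-0.2  0.3  0.6] w 49.8 pos [0.4312 0.1212 0.1418]
```

View pics/s2.png

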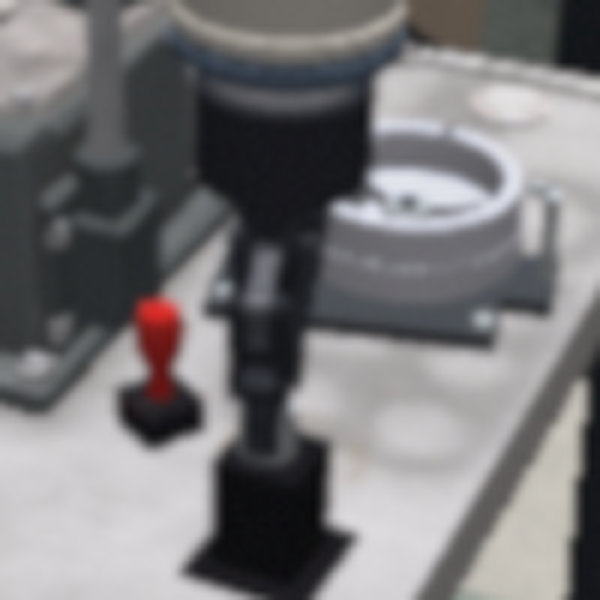

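>>> step_arm --targets '[[[-0.6,0.15,0.2,-0.012,0,0,5],[0,0,0,0,0,0,5],[0,0,0.2,0,0,0,5],[0,0,0,0,0,0,5],[0,0,0,0,0,0,5]]]'

```text
time_s: 3.38
position: [0.4283, 0.1271, 0.1384]
tcp_rot: [0.798, -0.602, 0.001, 0.0]
wrist_force: [-0.1, 0.0, -0.5]
width: 0.0501
```

```bash
python3 - <<'E'
from rel import *
rel([.428,.1265,.137],-1.285)
E
```

```text
t 3.375 cm [0.05 0.05 0.14] rv [-0.001 -0.002 -0.007] psi -1.292 F [-0.1  0.  -0.5] w 50.1 pos [0.4283 0.1271 0.1384]
```

>>> step_arm --targets '[[[0,0,0.1,0,0,0,3],[0,0,0,0,0,0,2],[0,0,0,0,0,0,1.6],[0,0,0,0,0,0,1.6],[0,0,0,0,0,0,1.6]]]'

```text
time_s: 4.0
position: [0.4283, 0.1271, 0.1375]
tcp_rot: [0.798, -0.602, 0.001, 0.0]
wrist_force: [-0.4, 0.7, 1.4]
width: 0.0205
```

```bash
python3 - <<'E'
from rel import *
rel([.428,.1265,.137],-1.285)
print(r.get_state()["wrist_torque"])
E
```

```text
t 4.0 cm [0.05 0.05 0.05] rv [-0.001 -0.002 -0.007] psi -1.292 F [-0.4  0.7  1.4] w 20.5 pos [0.4283 0.1271 0.1375]
[0.06067607 0.10514237 0.00624958]
```

>>> step_arm --targets '[[[0,0,0,0,0,0,1.6],[0,0,0,0,0,0,1.6],[0,0,0,0,0,0,1.6],[0,0,-0.5,0,0,0,1.6],[0,0,-1,0,0,0,1.6]]]'

```text
time_s: 4.62
position: [0.428, 0.1271, 0.1527]
tcp_rot: [0.798, -0.602, 0.0, 0.001]
wrist_force: [0.8, 0.2, -0.6]
width: 0.0206
```

```bash
python3 - <<'E'
from rel import *
import cv2
rel([.428,.1265,.137],-1.285)
print(r.get_state()["wrist_torque"])
p,d=r.grab_frame("side"); cv2.imwrite("pics/s3.png",cv2.resize(p[160:260,240:340,::-1],None,fx=6,fy=6,interpolation=cv2.INTER_CUBIC))
E
```

```text
t 4.625 cm [0.05 0.01 1.57] rv [ 0.    -0.002 -0.007] psi -1.292 F [ 0.8  0.2 -0.6] w 20.6 pos [0.428  0.1271 0.1527]
[-0.00187092 -0.08908448 -0.00250411]
```

View pics/s3.png

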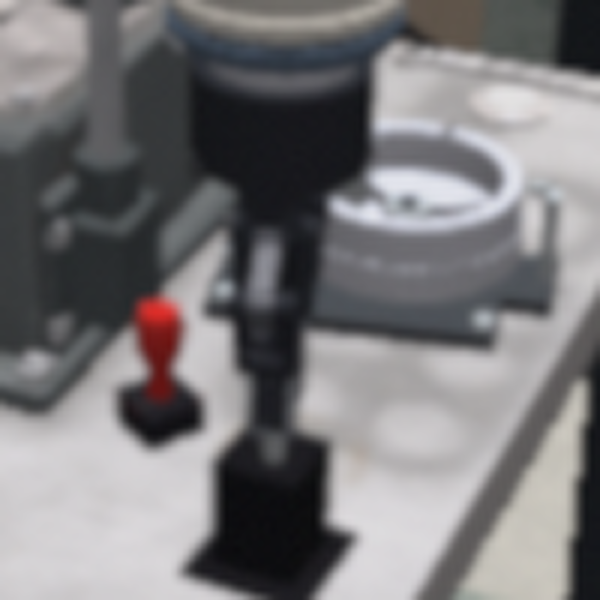

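>>> step_arm --targets '[[[0,0,-2,0,0,0,1.6],[0,0,-2,0,0,0,1.6],[0,0,-2,0,0,0,1.6],[0,0,-1.5,0,0,0,1.6],[0,0,0,0,0,0,1.6]]]'

```text
time_s: 5.3
position: [0.4283, 0.1272, 0.2334]
tcp_rot: [0.798, -0.602, 0.002, -0.001]
wrist_force: [-0.3, -0.2, -1.2]
width: 0.0206
```

```bash
python3 - <<'E'
from rel import *
import cv2
rel([.4902,-.1215,.235],-1.285)
np.savez
p,d=r.grab_frame("side"); m=r.camera_model("side");np.savez("side4.npz",p=p,d=d,mtx=m["mtx"],T=m["T"]);cv2.imwrite("pics/s4.png",cv2.resize(p[150:250,240:340,::-1],None,fx=6,fy=6,interpolation=cv2.INTER_CUBIC))
E
```

```text
t 5.3 cm [25.62  0.89 -0.11] rv [-0.004 -0.002 -0.007] psi -1.292 F [-0.3 -0.2 -1.2] w 20.6 pos [0.4283 0.1272 0.2334]
```

View pics/s4.png

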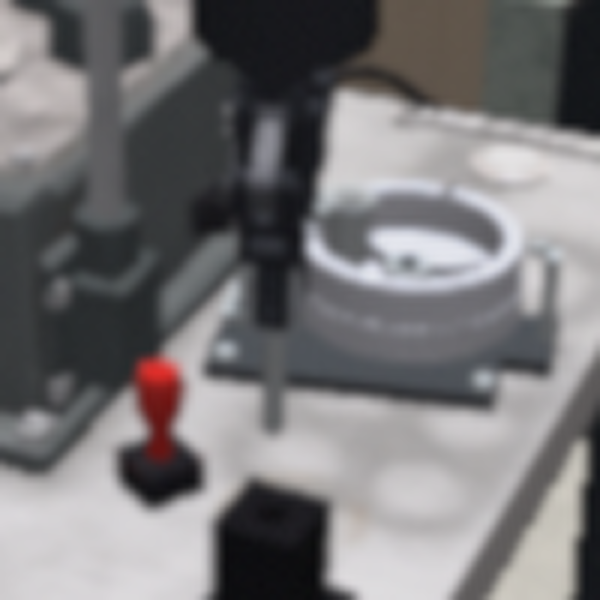

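>>> step_arm --targets '[[[4,0.2,-0.2,0,0,0,1.6],[5.5,0.3,0,0,0,0,1.6],[5.5,0.2,0,0,0,0,1.6],[5,0.2,0,0,0,0,1.6],[2.5,0,0,0,0,0,1.6]]]'

```text
time_s: 5.98
position: [0.4817, -0.0966, 0.2319]
tcp_rot: [0.8, -0.6, 0.0, 0.0]
wrist_force: [-0.7, 0.5, -1.1]
width: 0.0202
```

```bash
python3 - <<'E'
from rel import *
rel([.4902,-.1215,.235],-1.285)
E
```

```text
t 5.975 cm [ 2.63 -0.12 -0.31] rv [ 0.    -0.    -0.003] psi -1.288 F [-0.7  0.5 -1.1] w 20.2 pos [ 0.4817 -0.0966  0.2319]
```

>>> step_arm --targets '[[[1.5,0,-0.2,0,0,0,1.6],[0.6,-0.1,0,0,0,0,1.6],[0,0,0,0,0,0,1.6],[0,0,0,0,0,0,1.6],[0,0,0,0,0,0,1.6]]]'

```text
time_s: 6.6
position: [0.4879, -0.1159, 0.2324]
tcp_rot: [0.8, -0.6, -0.001, 0.0]
wrist_force: [0.1, 1.6, -0.7]
width: 0.0208
```

```bash
python3 - <<'E'
from rel import *
import cv2
rel([.4902,-.1215,.235],-1.285)
for n in("side","top"):
    p,d=r.grab_frame(n); m=r.camera_model(n);np.savez(n+"5.npz",p=p,d=d,mtx=m["mtx"],T=m["T"])
    b=(slice(130,220),slice(255,345)) if n=="side" else (slice(180,270),slice(260,350))
    cv2.imwrite("pics/%s5.png"%n,cv2.resize(p[b][:,:,::-1],None,fx=6.5,fy=6.5,interpolation=cv2.INTER_CUBIC))
E
```

```text
t 6.6 cm [ 0.6  -0.07 -0.26] rv [ 0.002  0.002 -0.003] psi -1.288 F [ 0.1  1.6 -0.7] w 20.8 pos [ 0.4879 -0.1159  0.2324]
```

View pics/side5.png

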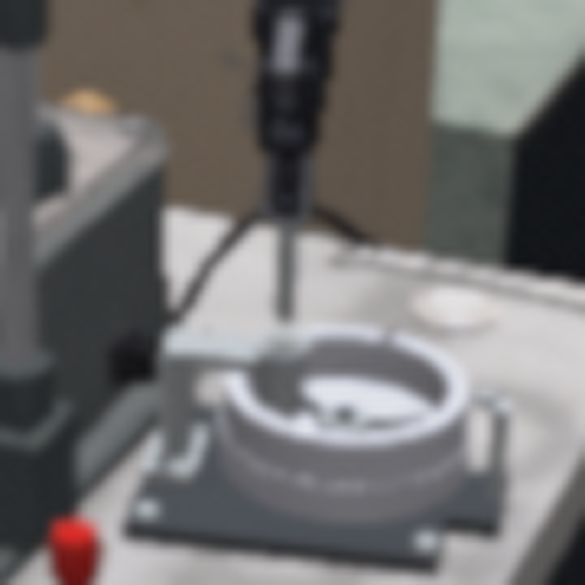

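View pics/top5.png

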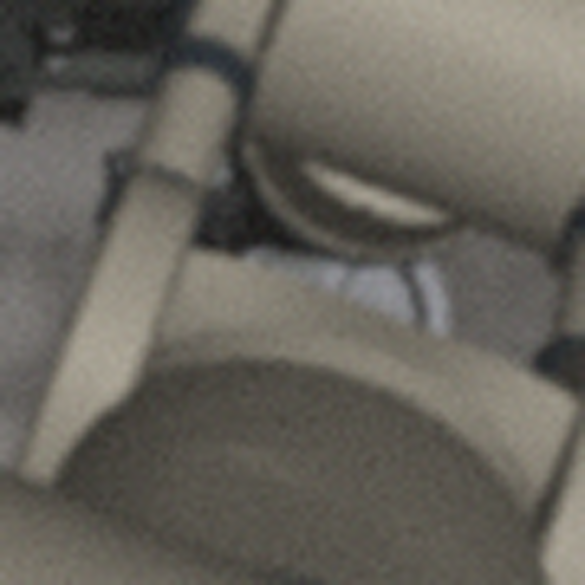

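```bash
python3 - <<'E'
from h import *
n="side5.npz"
f=lambda X:((proj(n,X)+.5-[255,130])*6.5).round(0)
print("tip",f((.4879,-.1159,.101)),"bush",f((.4902,-.1215,.086)),"headunder",f((.4879,-.1159,.155)))
p=np.load(n)["p"][:,:,::-1].copy()
im=cv2.resize(p[165:200,280:325],None,fx=16,fy=16,interpolation=cv2.INTER_CUBIC)
c=(.458,-.1285);yaw=.215
b=np.array(c)+.033*np.array([np.cos(yaw),np.sin(yaw)])
for R,z,col in((.0155,.086,(0,255,0)),(.0095,.086,(0,255,0)),(.005,.101,(0,0,255))):
    o=b if z<.1 else np.array([.4879,-.1159])
    q=[(proj(n,(o[0]+R*np.cos(t),o[1]+R*np.sin(t),z))+.5-[280,165])*16 for t in np.linspace(0,6.28,40)]
    cv2.polylines(im,[np.int32(q)],True,col,1,cv2.LINE_AA)
cv2.imwrite("pics/o5.png",im)
E
```

```text
tip [283. 320.] bush [282. 341.] headunder [287. 219.]
```

View pics/o5.png

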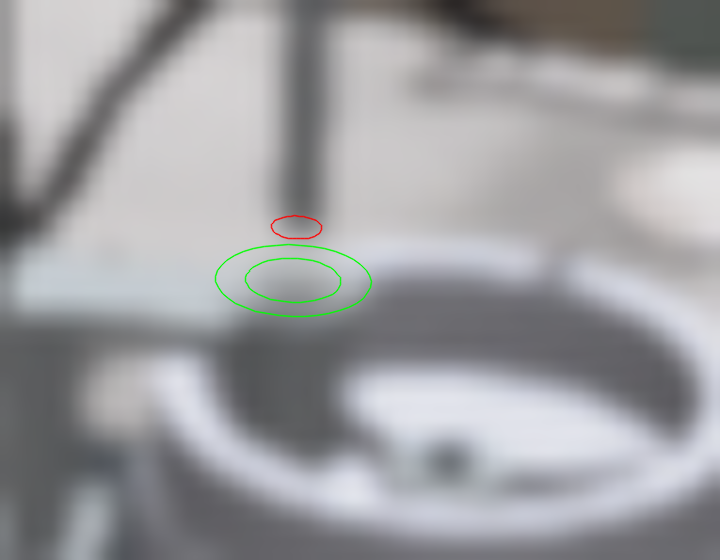

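>>> step_arm --targets '[[[0.6,-0.1,0,0,0,0,1.6],[0,0,0,0,0,0,1.6],[0,0,0.8,0,0,0,1.6],[0,0,0.5,0,0,0,1.6],[0,0,0,0,0,0,1.6]]]'

```text
time_s: 7.32
position: [0.4906, -0.1217, 0.2183]
tcp_rot: [0.8, -0.6, -0.002, 0.0]
wrist_force: [0.8, -0.1, -0.9]
width: 0.0204
```

```bash
python3 - <<'E'
from rel import *
rel([.4906,-.1212,.205],-1.285)
E
```

```text
t 7.325 cm [-0.05 -0.02  1.33] rv [ 0.003  0.002 -0.003] psi -1.288 F [ 0.8 -0.1 -0.9] w 20.4 pos [ 0.4906 -0.1217  0.2183]
```

Tip now at about z = 0.087, just above the funnel. Lowering slowly.

>>> step_arm --targets '[[[0,0,0.4,0,0,0,1.6],[0,0,0.3,0,0,0,1.6],[0,0,0.3,0,0,0,1.6],[0,0,0.1,0,0,0,1.6],[0,0,0,0,0,0,1.6]]]'

```text
time_s: 7.95
position: [0.4906, -0.1217, 0.2066]
tcp_rot: [0.8, -0.6, -0.002, 0.0]
wrist_force: [0.6, 0.4, -1.7]
width: 0.0205
```

```bash
python3 - <<'E'
from rel import *
rel([.4906,-.1212,.205],-1.285); print(r.get_state()["wrist_torque"].round(2))
E
```

```text
t 7.95 cm [-0.04 -0.01  0.16] rv [ 0.003  0.002 -0.003] psi -1.288 F [ 0.6  0.4 -1.7] w 20.5 pos [ 0.4906 -0.1217  0.2066]
[ 0.07 -0.04 -0.01]
```

>>> step_arm --targets '[[[0,0,0.4,0,0,0,1.6],[0,0,0.3,0,0,0,1.6],[0,0,0.3,0,0,0,1.6],[0,0,0.1,0,0,0,1.6],[0,0,0,0,0,0,1.6]]]'

```text
time_s: 8.57
position: [0.4906, -0.1216, 0.1948]
tcp_rot: [0.8, -0.6, -0.002, 0.0]
wrist_force: [-0.0, -0.4, -0.7]
width: 0.0205
```

```bash
python3 - <<'E'
from rel import *
rel([.4906,-.1212,.205],-1.285); print(r.get_state()["wrist_torque"].round(2))
E
```

```text
t 8.575 cm [-0.04 -0.01 -1.02] rv [ 0.002  0.002 -0.003] psi -1.288 F [-0.  -0.4 -0.7] w 20.5 pos [ 0.4906 -0.1216  0.1948]
[ 0.08  0.02 -0.01]
```

```bash
python3 - <<'E'
from rel import *
import cv2
p,d=r.grab_frame("side")
cv2.imwrite("pics/s6.png",cv2.resize(p[150:215,270:345][:,:,::-1],None,fx=8,fy=8,interpolation=cv2.INTER_CUBIC))
E
```

```text
(no output)
```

View pics/s6.png

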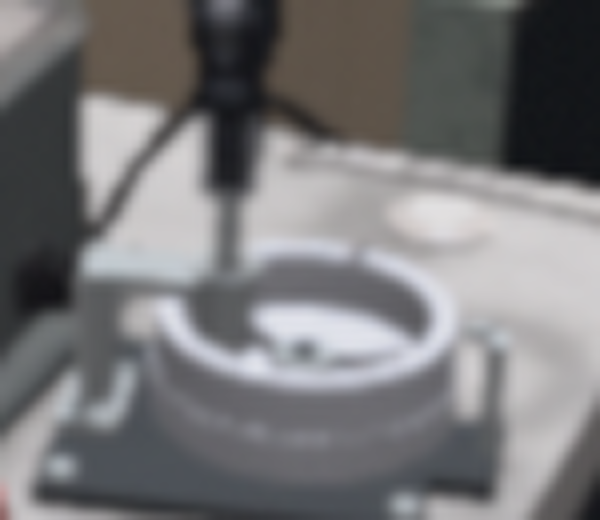

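>>> step_arm --targets '[[[0,0,0.6,0,0,0,1.6],[0,0,0.5,0,0,0,1.6],[0,0,0.3,0,0,0,1.6],[0,0,0.2,0,0,0,1.6],[0,0,0,0,0,0,1.6]]]'

```text
time_s: 9.25
position: [0.4905, -0.1216, 0.1776]
tcp_rot: [0.8, -0.6, -0.002, 0.0]
wrist_force: [0.4, 1.4, -0.1]
width: 0.0203
```

```bash
python3 - <<'E'
from rel import *
rel([.4906,-.1212,.175],-1.285); print(r.get_state()["wrist_torque"].round(2))
E
```

```text
t 9.25 cm [-0.04 -0.02  0.26] rv [ 0.003  0.002 -0.003] psi -1.288 F [ 0.4  1.4 -0.1] w 20.3 pos [ 0.4905 -0.1216  0.1776]
[0.09 0.01 0.01]
```

>>> step_arm --targets '[[[0,0,0.2,0,0,0,1.6],[0,0,0,0,0,0,2.6],[0,0,0,0,0,0,4.2],[0,0,0,0,0,0,4.2],[0,0,-0.5,0,0,0,4.2]]]'

```text
time_s: 9.88
position: [0.4906, -0.1217, 0.1808]
tcp_rot: [0.8, -0.6, -0.001, 0.0]
wrist_force: [1.1, 0.6, -0.3]
width: 0.0417
```

>>> step_arm --targets '[[[0,0,-1.5,0,0,0,4.2],[0,0,-1.5,0,0,0,4.2],[0,0,-1.5,0,0,0,4],[0,0,-1,0,0,0,4],[0,0,0,0,0,0,4]]]'

```text
time_s: 10.5
position: [0.4909, -0.1218, 0.2391]
tcp_rot: [0.8, -0.6, -0.001, 0.0]
wrist_force: [0.8, -0.4, -0.3]
width: 0.0404
```

```bash
python3 - <<'E'
from rel import *
import cv2
s=r.get_state()
c=np.array([.458,-.1285]);w=.215-1.2
X=c+.055*np.array([np.cos(w),np.sin(w)])
print(X,w); rel([*X,.21],w)
p,d=r.grab_frame("side")
cv2.imwrite("pics/s7.png",cv2.resize(p[150:215,270:345][:,:,::-1],None,fx=8,fy=8,interpolation=cv2.INTER_CUBIC))
E
```

```text
[ 0.48840747 -0.17432996] -0.985
t 10.5 cm [4.98 1.7  2.91] rv [ 0.001  0.001 -0.303] psi -1.288 F [ 0.8 -0.4 -0.3] w 40.4 pos [ 0.4909 -0.1218  0.2391]
```

View pics/s7.png

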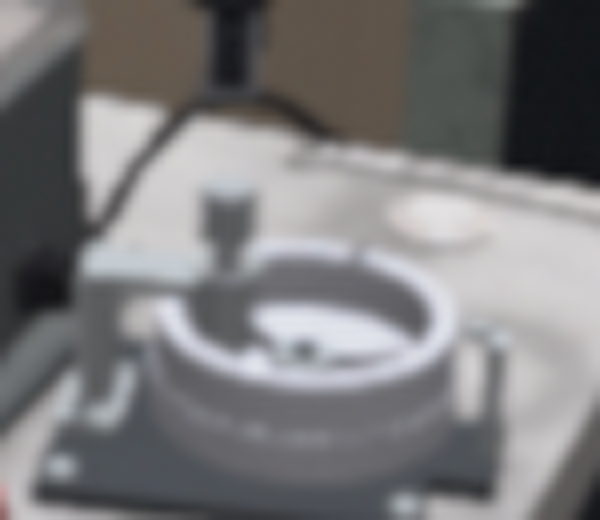

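```bash
python3 - <<'E'
from rel import *
rel([.4841,-.1773,.2],-1.085)
E
```

```text
t 10.55 cm [5.16 2.17 3.86] rv [ 0.002  0.002 -0.203] psi -1.288 F [ 0.1 -0.3  0.1] w 39.9 pos [ 0.4907 -0.1217  0.2386]
```

>>> step_arm --targets '[[[2.2,0.9,0,0,0,-0.08,3],[2.0,0.9,0,0,0,-0.08,3],[0.8,0.3,2,0,0,-0.04,3],[0,0,2,0,0,0,3],[0,0,0,0,0,0,3]]]'

```text
time_s: 11.18
position: [0.4864, -0.1769, 0.1951]
tcp_rot: [0.857, -0.515, -0.003, 0.0]
wrist_force: [0.4, -0.5, 0.2]
width: 0.03
```

```bash
python3 - <<'E'
from rel import *
rel([.4841,-.1773,.126],-1.085)
E
```

```text
t 11.175 cm [-0.05  0.2   6.91] rv [0.004 0.005 0.004] psi -1.081 F [ 0.4 -0.5  0.2] w 30.0 pos [ 0.4864 -0.1769  0.1951]
```

>>> step_arm --targets '[[[0,0.2,1.5,0,0,0,3],[0,0,1.5,0,0,0,3],[0,0,1.5,0,0,0,3],[0,0,0.8,0,0,0,3],[0,0,0,0,0,0,3]]]'

```text
time_s: 11.8
position: [0.4851, -0.1776, 0.1407]
tcp_rot: [0.858, -0.514, -0.003, 0.0]
wrist_force: [0.4, -1.1, -0.1]
width: 0.0299
```

```bash
python3 - <<'E'
from rel import *
import cv2
rel([.4841,-.1773,.126],-1.085)
p,d=r.grab_frame("side")
cv2.imwrite("pics/s8.png",cv2.resize(p[140:215,260:345][:,:,::-1],None,fx=7,fy=7,interpolation=cv2.INTER_CUBIC))
E
```

```text
t 11.8 cm [-0.06  0.07  1.47] rv [0.003 0.004 0.004] psi -1.081 F [ 0.4 -1.1 -0.1] w 29.9 pos [ 0.4851 -0.1776  0.1407]
```

View pics/s8.png

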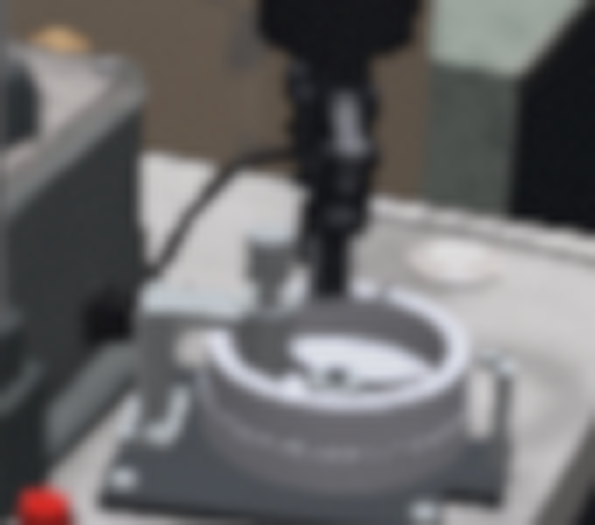

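>>> step_arm --targets '[[[0,0,0.7,0,0,0,3],[0,0,0.6,0,0,0,3],[0,0,0.1,0,0,0,2],[0,0,0,0,0,0,0.6],[0,0,0,0,0,0,0.6]]]' --newtons 20

```text
time_s: 12.48
position: [0.4849, -0.1765, 0.1269]
tcp_rot: [0.857, -0.515, -0.003, -0.0]
wrist_force: [3.8, -2.0, -4.7]
width: 0.0084
```

>>> step_arm --targets '[[[0,0,0,0,0,0,0.6],[0,0,0,0,0,0,0.6],[0,0,0,0,0,0,0.6],[0,0,0,0,0,0,0.6],[0,0,0,0,0,0,0.6]]]'

```text
time_s: 13.1
position: [0.4851, -0.1765, 0.1269]
tcp_rot: [0.857, -0.515, -0.003, -0.001]
wrist_force: [1.1, 1.9, -2.3]
width: 0.0085
```

```bash
python3 - <<'E'
from rel import *
rel([.4841,-.1773,.126],-1.085)
E
```

```text
t 13.1 cm [0.03 0.12 0.09] rv [0.002 0.005 0.003] psi -1.082 F [ 1.1  1.9 -2.3] w 8.5 pos [ 0.4851 -0.1765  0.1269]
```

>>> step_arm --targets '[[[-0.02,0.44,0,0,0,0.08,0.6],[-0.02,0.44,0,0,0,0.08,0.6],[-0.02,0.44,0,0,0,0.08,0.6],[-0.02,0.44,0,0,0,0.08,0.6],[-0.01,0.2,0,0,0,0.04,0.6]]]'

```text
time_s: 13.72
position: [0.4667, -0.1825, 0.1268]
tcp_rot: [0.748, -0.664, -0.002, -0.0]
wrist_force: [0.9, 1.0, -3.9]
width: 0.0084
```

```bash
cat > rim.py <<'E'
from rel import *
C=np.array([.4584,-.1287])
def rim():
    s=r.get_state();M=R.from_quat(s["tcp_rot"]).as_matrix();x=M[:,0];p=np.arctan2(x[1],x[0])
    d=s["position"][:2]-C; w=np.arctan2(d[1],d[0])
    t=np.array([np.sin(w),-np.cos(w)])
    print("rel angle",round(w-.215,3),"psi-w",round(p-w,3),"rad",round(np.hypot(*d)*1000,1),"z",s["position"][2].round(4),"tilt",M[:2,2].round(3),"Ft",round(s["wrist_force"][:2]@t,1),"Fr",round(s["wrist_force"][:2]@d/np.hypot(*d),1),"F",s["wrist_force"].round(1),"Tz",s["wrist_torque"].round(2),"w",s["width"].round(4),"t",s["time_s"])
    rel([*(C+.055*np.array([np.cos(w),np.sin(w)])),.1265],w)
E
python3 -c "
from rim import *
rim()"
```

```text
Traceback (most recent call last):
  File "rim.py", line 7, in rim
    print("rel angle",round(w-.215,3),"psi-w",round(p-w,3),"rad",round(np.hypot(*d)*1000,1),"z",s["position"][2].round(4),"tilt",M[:2,2].round(3),"Ft",round(s["wrist_force"][:2]@t,1),"Fr",round(s["wrist_force"][:2]@d/np.hypot(*d),1),"F",s["wrist_force"].round(1),"Tz",s["wrist_torque"].round(2),"w",s["width"].round(4),"t",s["time_s"])
                                                                                                                                                                                                                                                                                                           ^^^^^^^^^^^^^^^^
AttributeError: 'float' object has no attribute 'round'
```

```bash
sed -i 's/s\["width"\].round(4)/round(s["width"],4)/' rim.py
python3 - <<'E'
from rim import *
import cv2
rim()
p,d=r.grab_frame("side")
cv2.imwrite("pics/s9.png",cv2.resize(p[140:215,260:345][:,:,::-1],None,fx=7,fy=7,interpolation=cv2.INTER_CUBIC))
E
```

```text
rel angle -1.633 psi-w -0.035 rad 54.4 z 0.1268 tilt [-0.003  0.003] Ft -1.0 Fr -0.8 F [ 0.9  1.  -3.9] Tz [ 0.15 -0.17  0.08] w 0.0084 t 13.725
t 13.725 cm [ 0.06 -0.    0.03] rv [ 0.003  0.004 -0.035] psi -1.452 F [ 0.9  1.  -3.9] w 8.4 pos [ 0.4667 -0.1825  0.1268]
```

View pics/s9.png

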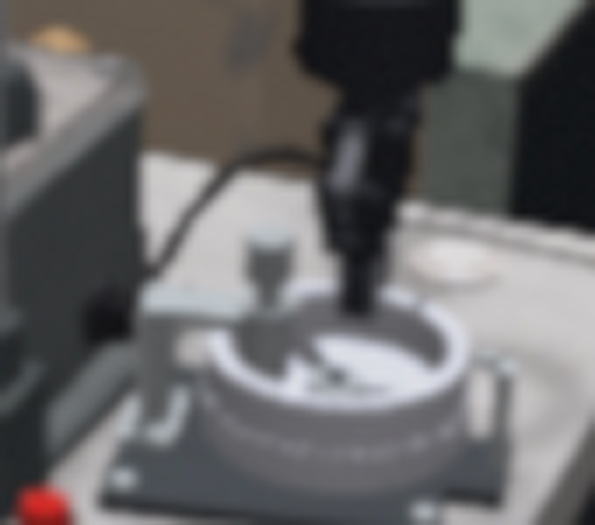

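>>> step_arm --targets '[[[0.02,0.44,0,0,0,0.07,0.6],[-0.01,0.44,0,0,0,0.07,0.6],[-0.01,0.44,0,0,0,0.08,0.6],[-0.01,0.44,0,0,0,0.08,0.6],[-0.01,0.2,0,0,0,0.03,0.6]]]'

```text
time_s: 14.4
position: [0.448, -0.1819, 0.1269]
tcp_rot: [-0.626, 0.78, 0.001, 0.001]
wrist_force: [3.8, -0.5, -7.1]
width: 0.0082
```

```bash
python3 -c "
from rim import *
rim()"
```

```text
rel angle -1.978 psi-w -0.027 rad 54.2 z 0.1269 tilt [-0.001  0.003] Ft -3.8 Fr -0.2 F [ 3.8 -0.5 -7.1] Tz [ 0.09 -0.56  0.01] w 0.0082 t 14.4
t 14.4 cm [ 0.08 -0.    0.04] rv [ 0.001  0.003 -0.027] psi -1.79 F [ 3.8 -0.5 -7.1] w 8.2 pos [ 0.448  -0.1819  0.1269]
```

>>> step_arm --targets '[[[0.03,0.33,0.02,0,0,0.05,0.6],[0,0.33,0,0,0,0.06,0.6],[-0.01,0.33,0,0,0,0.06,0.6],[-0.01,0.2,0,0,0,0.04,0.6],[0,0,0,0,0,0,0.6]]]'

```text
time_s: 15.02
position: [0.4371, -0.1784, 0.1268]
tcp_rot: [-0.541, 0.841, 0.001, 0.001]
wrist_force: [-0.0, 1.8, -1.8]
width: 0.0088
```

```bash
python3 - <<'E'
from rim import *
import cv2
rim()
p,d=r.grab_frame("side")
cv2.imwrite("pics/s10.png",cv2.resize(p[140:215,260:345][:,:,::-1],None,fx=7,fy=7,interpolation=cv2.INTER_CUBIC))
E
```

```text
rel angle -2.191 psi-w -0.024 rad 54.1 z 0.1268 tilt [0.    0.003] Ft 0.7 Fr -1.6 F [-0.   1.8 -1.8] Tz [ 0.28  0.04 -0.09] w 0.0088 t 15.025
t 15.025 cm [ 0.09 -0.    0.03] rv [ 0.001  0.003 -0.024] psi -1.999 F [-0.   1.8 -1.8] w 8.8 pos [ 0.4371 -0.1784  0.1268]
```

View pics/s10.png

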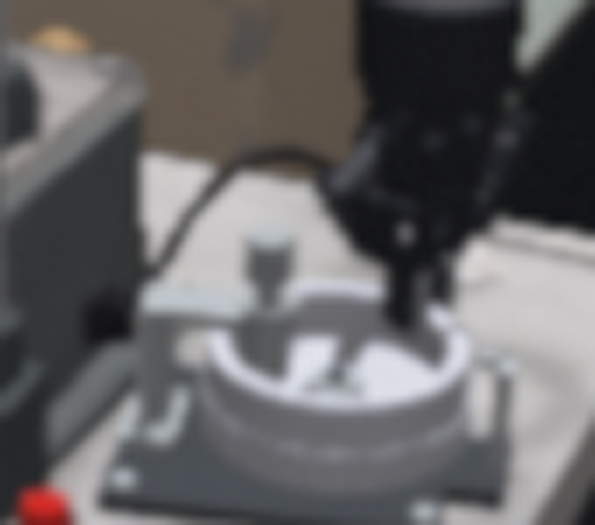

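>>> step_arm --targets '[[[0.03,0.25,0.02,0,0,0.035,0.6],[0.02,0.25,0,0,0,0.045,0.6],[0,0.15,0,0,0,0.027,0.6],[0,0.1,0,0,0,0.018,0.6],[0,0,0,0,0,0,0.6]]]'

```text
time_s: 15.7
position: [0.4309, -0.1754, 0.1268]
tcp_rot: [-0.486, 0.874, 0.001, 0.001]
wrist_force: [1.3, 1.5, -3.3]
width: 0.0086
```

```bash
python3 -c "
from rim import *
rim()"
```

```text
rel angle -2.318 psi-w -0.024 rad 54.1 z 0.1268 tilt [0.002 0.003] Ft -0.3 Fr -1.9 F [ 1.3  1.5 -3.3] Tz [ 0.31 -0.09  0.05] w 0.0086 t 15.7
t 15.7 cm [ 0.09 -0.    0.03] rv [-0.     0.003 -0.024] psi -2.126 F [ 1.3  1.5 -3.3] w 8.6 pos [ 0.4309 -0.1754  0.1268]
```

>>> step_arm --targets '[[[0.01,0.1,0.02,0,0,0.016,0.6],[0.01,0.1,0,0,0,0.018,0.6],[0,0.1,0,0,0,0.018,0.6],[0,0.1,0,0,0,0.018,0.6],[0,0.1,0,0,0,0.018,0.6]]]'

```text
time_s: 16.32
position: [0.4268, -0.1727, 0.1268]
tcp_rot: [-0.445, 0.896, 0.001, 0.002]
wrist_force: [1.5, 2.2, -2.0]
width: 0.0082
```

```bash
python3 -c "
from rim import *
rim()"
```

```text
rel angle -2.409 psi-w -0.025 rad 54.1 z 0.1268 tilt [0.003 0.002] Ft 0.0 Fr -2.7 F [ 1.5  2.2 -2. ] Tz [ 0.39 -0.23  0.1 ] w 0.0082 t 16.325
t 16.325 cm [ 0.09 -0.    0.03] rv [-0.001  0.003 -0.025] psi -2.22 F [ 1.5  2.2 -2. ] w 8.2 pos [ 0.4268 -0.1727  0.1268]
```

Progress 1.13 rad. Continuing in small steps.

>>> step_arm --targets '[[[0.01,0.1,0.01,0,0,0.016,0.6],[0.01,0.1,0,0,0,0.017,0.6],[0,0.1,0,0,0,0.018,0.6],[0,0.08,0,0,0,0.015,0.6],[0,0.08,0,0,0,0.015,0.6]]]'

```text
time_s: 16.95
position: [0.4231, -0.1697, 0.1268]
tcp_rot: [-0.406, 0.914, 0.0, 0.002]
wrist_force: [2.6, 2.5, -0.6]
width: 0.0085
```

```bash
cat > look.py <<'E'
from rim import *
import cv2,sys
rim()
p,d=r.grab_frame("side")
cv2.imwrite("pics/%s.png"%sys.argv[1],cv2.resize(p[140:215,260:345][:,:,::-1],None,fx=7,fy=7,interpolation=cv2.INTER_CUBIC))
E
python3 look.py s11
```

```text
rel angle -2.497 psi-w -0.025 rad 54.2 z 0.1268 tilt [0.003 0.002] Ft -0.3 Fr -3.6 F [ 2.6  2.5 -0.6] Tz [ 0.46 -0.32  0.08] w 0.0085 t 16.95
t 16.95 cm [ 0.08 -0.    0.03] rv [-0.001  0.004 -0.025] psi -2.306 F [ 2.6  2.5 -0.6] w 8.5 pos [ 0.4231 -0.1697  0.1268]
```

View pics/s11.png

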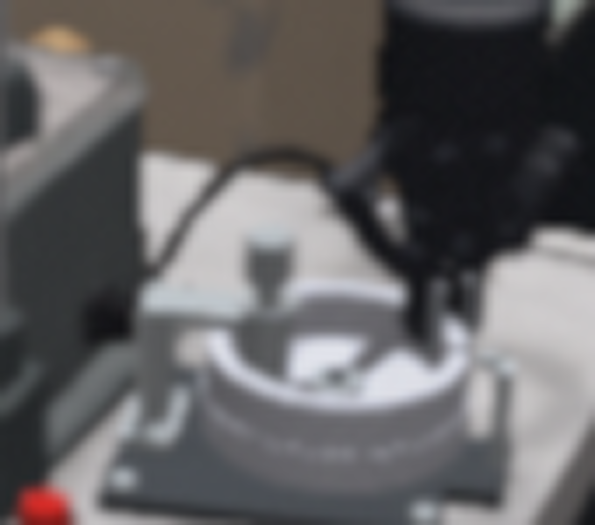

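>>> step_arm --targets '[[[0.01,0.08,0.01,0,0,0.012,0.6],[0.01,0.08,0,0,0,0.013,0.6],[0,0.08,0,0,0,0.014,0.6],[0,0.08,0,0,0,0.014,0.6],[0,0.08,0,0,0,0.014,0.6]]]'

```text
time_s: 17.62
position: [0.4201, -0.167, 0.1268]
tcp_rot: [-0.372, 0.928, 0.0, 0.002]
wrist_force: [2.7, 2.4, -0.7]
width: 0.0085
```

```bash
python3 look.py s12
```

```text
rel angle -2.571 psi-w -0.023 rad 54.2 z 0.1268 tilt [0.004 0.002] Ft -0.2 Fr -3.6 F [ 2.7  2.4 -0.7] Tz [ 0.44 -0.29  0.14] w 0.0085 t 17.625
t 17.625 cm [ 0.08 -0.    0.03] rv [-0.001  0.004 -0.023] psi -2.379 F [ 2.7  2.4 -0.7] w 8.5 pos [ 0.4201 -0.167   0.1268]
```

View pics/s12.png

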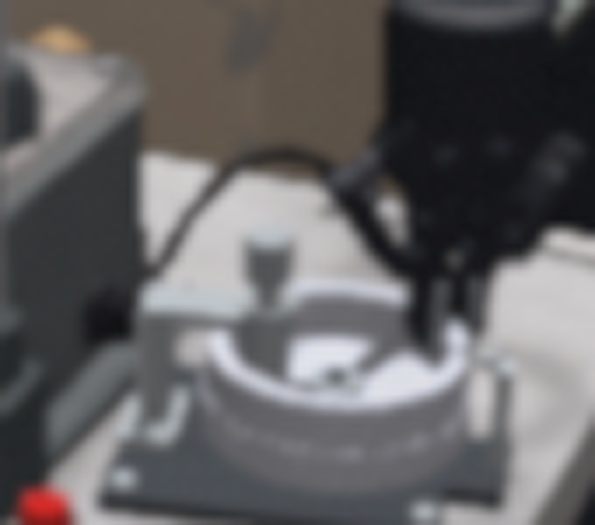

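>>> step_arm --targets '[[[0.01,0.06,0.01,0,0,0.01,0.6],[0.01,0.06,0,0,0,0.01,0.6],[0,0.06,0,0,0,0.011,0.6],[0,0.06,0,0,0,0.011,0.6],[0,0.06,0,0,0,0.011,0.6]]]'

```text
time_s: 18.3
position: [0.4179, -0.1648, 0.1268]
tcp_rot: [-0.346, 0.938, 0.0, 0.002]
wrist_force: [2.8, 3.1, 0.4]
width: 0.0086
```

```bash
python3 look.py s13
```

```text
rel angle -2.629 psi-w -0.022 rad 54.2 z 0.1268 tilt [0.004 0.002] Ft 0.4 Fr -4.1 F [2.8 3.1 0.4] Tz [ 0.5  -0.37  0.09] w 0.0086 t 18.3
t 18.3 cm [ 0.08 -0.    0.03] rv [-0.001  0.004 -0.022] psi -2.436 F [2.8 3.1 0.4] w 8.6 pos [ 0.4179 -0.1648  0.1268]
```

View pics/s13.png

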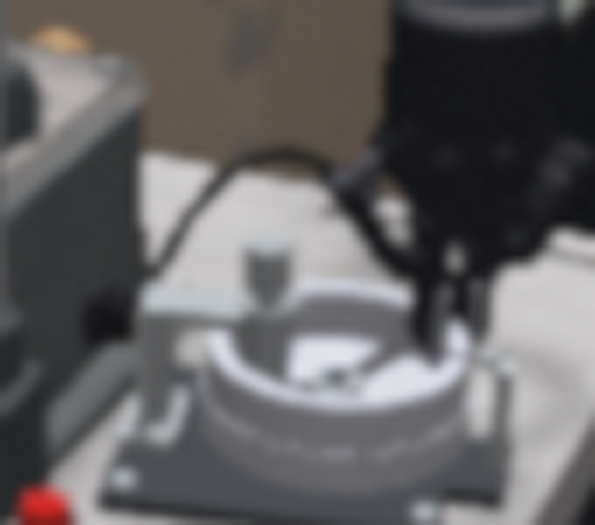

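>>> step_arm --targets '[[[0,0.04,0,0,0,0.007,0.6],[0,0.04,0,0,0,0.007,0.6],[0,0.03,0,0,0,0.005,0.6],[0,0,0,0,0,0,0.6],[0,0,0,0,0,0,0.6]]]'

```text
time_s: 18.98
position: [0.4171, -0.1639, 0.1268]
tcp_rot: [-0.336, 0.942, 0.0, 0.002]
wrist_force: [3.2, 2.2, -0.6]
width: 0.0083
```

```bash
python3 look.py s14
```

```text
rel angle -2.651 psi-w -0.021 rad 54.2 z 0.1268 tilt [0.004 0.002] Ft -0.4 Fr -3.8 F [ 3.2  2.2 -0.6] Tz [ 0.43 -0.39  0.1 ] w 0.0083 t 18.975
t 18.975 cm [ 0.08 -0.    0.03] rv [-0.001  0.004 -0.021] psi -2.457 F [ 3.2  2.2 -0.6] w 8.3 pos [ 0.4171 -0.1639  0.1268]
```

View pics/s14.png

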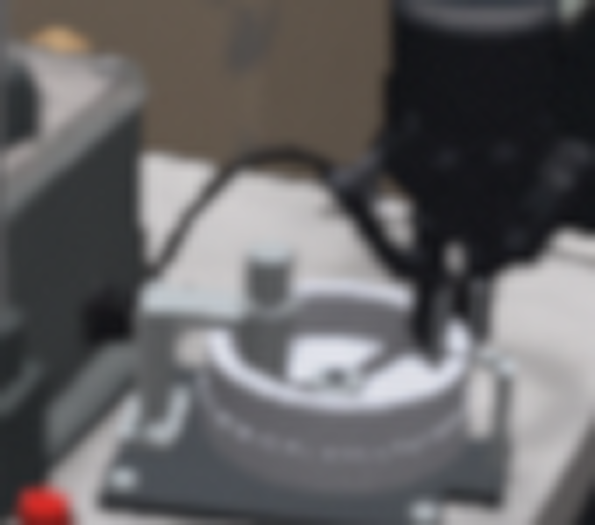

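```bash
python3 - <<'E'
from h import *
for z in(.12,.115,.110):print(z,((proj("side5.npz",(.4906,-.1217,z))+.5-[260,140])*7).round(1))
im={k:cv2.imread(f"pics/{k}.png") for k in("s12","s13","s14")}
cv2.imwrite("pics/cmp.png",cv2.resize(np.hstack([i[220:330,220:320] for i in im.values()]),None,fx=2.5,fy=2.5))
E
```

```text
0.12 [270.4 230.6]
0.115 [270.  240.5]
0.11 [269.6 250.4]
```

View pics/cmp.png

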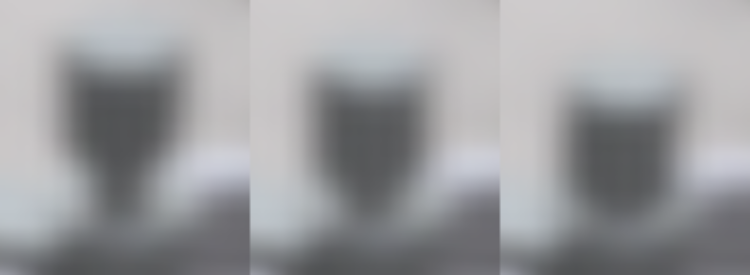

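>>> step_arm --targets '[[[0,0.03,0,0,0,0.005,0.6],[0,0.03,0,0,0,0.005,0.6],[0,0.03,0,0,0,0.005,0.6],[0,0.03,0,0,0,0.005,0.6],[0,0.03,0,0,0,0.005,0.6]]]'

```text
time_s: 19.65
position: [0.4162, -0.1627, 0.1268]
tcp_rot: [-0.323, 0.946, 0.0, 0.002]
wrist_force: [2.8, 1.5, 0.3]
width: 0.0089
```

```bash
python3 -c "
from rim import *
rim()"
```

```text
rel angle -2.678 psi-w -0.021 rad 54.2 z 0.1268 tilt [0.004 0.002] Ft -0.6 Fr -3.1 F [2.8 1.5 0.3] Tz [ 0.31 -0.37  0.09] w 0.0089 t 19.65
t 19.65 cm [ 0.08 -0.    0.03] rv [-0.001  0.005 -0.021] psi -2.484 F [2.8 1.5 0.3] w 8.9 pos [ 0.4162 -0.1627  0.1268]
```

>>> step_arm --targets '[[[0,0.02,0,0,0,0.004,0.6],[0,0.02,0,0,0,0.004,0.6],[0,0.02,0,0,0,0.004,0.6],[0,0.02,0,0,0,0.004,0.6],[0,0.02,0,0,0,0.004,0.6]]]'

```text
time_s: 20.27
position: [0.4155, -0.1618, 0.1268]
tcp_rot: [-0.313, 0.95, 0.0, 0.002]
wrist_force: [2.1, 2.5, 0.5]
width: 0.0084
```

```bash
python3 look.py s15
```

```text
rel angle -2.699 psi-w -0.021 rad 54.2 z 0.1268 tilt [0.004 0.002] Ft 0.7 Fr -3.2 F [2.1 2.5 0.5] Tz [ 0.42 -0.32  0.1 ] w 0.0084 t 20.275
t 20.275 cm [ 0.08 -0.    0.03] rv [-0.001  0.005 -0.021] psi -2.505 F [2.1 2.5 0.5] w 8.4 pos [ 0.4155 -0.1618  0.1268]
```

View pics/s15.png

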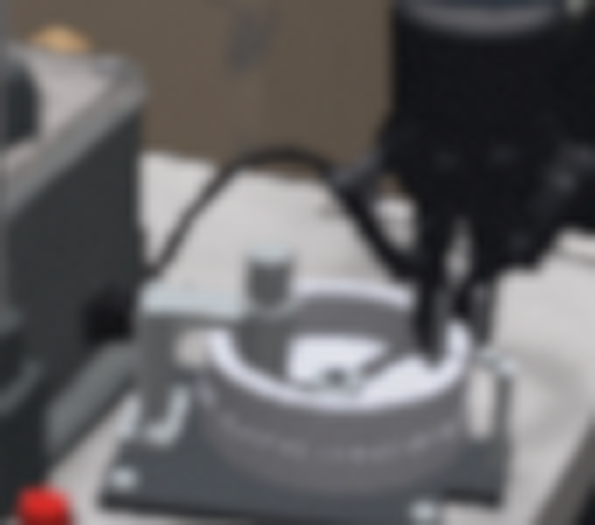

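>>> step_arm --targets '[[[0,0.02,0,0,0,0.003,0.6],[0,0.02,0,0,0,0.003,0.6],[0,0.02,0,0,0,0.003,0.6],[0,0.02,0,0,0,0.003,0.6],[0,0.02,0,0,0,0.003,0.6]]]'

```text
time_s: 20.95
position: [0.415, -0.1611, 0.1268]
tcp_rot: [-0.305, 0.952, 0.0, 0.002]
wrist_force: [2.9, 0.3, -1.5]
width: 0.0085
```

```bash
python3 -c "
from rim import *
rim()"
```

```text
rel angle -2.715 psi-w -0.021 rad 54.2 z 0.1268 tilt [0.005 0.002] Ft -1.5 Fr -2.5 F [ 2.9  0.3 -1.5] Tz [ 0.16 -0.31  0.12] w 0.0085 t 20.95
t 20.95 cm [ 0.08 -0.    0.03] rv [-0.001  0.005 -0.021] psi -2.521 F [ 2.9  0.3 -1.5] w 8.5 pos [ 0.415  -0.1611  0.1268]
```

>>> step_arm --targets '[[[0,0.03,0,0,0,0.003,0.6],[0,0.03,0,0,0,0.003,0.6],[0,0.03,0,0,0,0.003,0.6],[0,0.03,0,0,0,0.003,0.6],[0,0.03,0,0,0,0.003,0.6]]]'

```text
time_s: 21.58
position: [0.4144, -0.1604, 0.1268]
tcp_rot: [-0.298, 0.955, -0.0, 0.003]
wrist_force: [2.1, -2.3, -3.8]
width: 0.0086
```

```bash
python3 -c "
from rim import *
rim()"
```

```text
rel angle -2.732 psi-w -0.02 rad 54.2 z 0.1268 tilt [0.005 0.001] Ft -3.1 Fr -0.4 F [ 2.1 -2.3 -3.8] Tz [-0.52 -0.33  0.14] w 0.0086 t 21.575
t 21.575 cm [ 0.08 -0.    0.03] rv [-0.003  0.005 -0.02 ] psi -2.537 F [ 2.1 -2.3 -3.8] w 8.6 pos [ 0.4144 -0.1604  0.1268]
```

>>> step_arm --targets '[[[0,0.03,0,0,0,0.002,0.6],[0,0.03,0,0,0,0.002,0.6],[0,0.03,0,0,0,0.002,0.6],[0,0.03,0,0,0,0.002,0.6],[0,0.03,0,0,0,0.002,0.6]]]'

```text
time_s: 22.2
position: [0.4142, -0.1599, 0.1268]
tcp_rot: [-0.293, 0.956, -0.001, 0.003]
wrist_force: [2.6, -4.5, -4.3]
width: 0.0088
```

```bash
python3 look.py s16
```

```text
rel angle -2.742 psi-w -0.02 rad 54.2 z 0.1268 tilt [ 0.007 -0.001] Ft -5.2 Fr 0.5 F [ 2.6 -4.5 -4.3] Tz [-0.75 -0.31  0.21] w 0.0088 t 22.2
t 22.2 cm [ 0.08 -0.    0.03] rv [-0.004  0.005 -0.021] psi -2.547 F [ 2.6 -4.5 -4.3] w 8.8 pos [ 0.4142 -0.1599  0.1268]
```

View pics/s16.png

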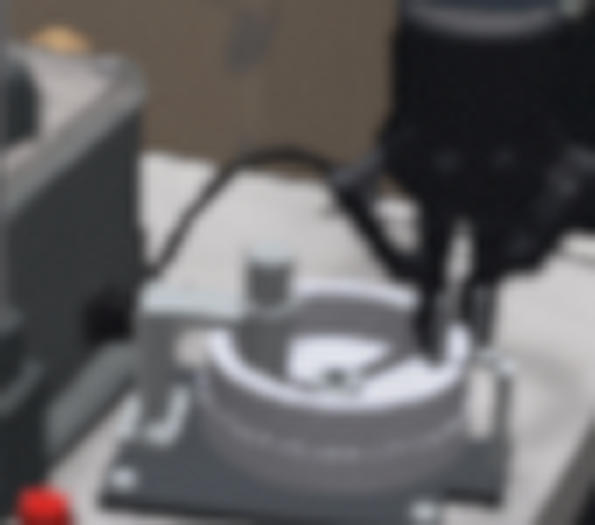

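```bash
python3 - <<'E'
import cv2,numpy as np
cv2.imwrite("pics/cmp2.png",np.vstack([np.hstack([cv2.imread(f"pics/{k}.png")[220:420,190:520] for k in a]) for a in(("s12","s14"),("s15","s16"))]))
E
```

```text
(no output)
```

View pics/cmp2.png

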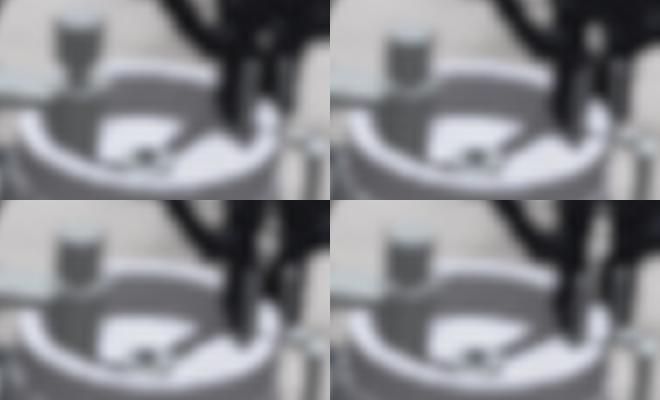

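>>> step_arm --targets '[[[0,0,0,0,0,0,2],[0,0,0,0,0,0,2.6],[-0.03,-0.5,0,0,0,-0.09,2.6],[-0.03,-0.6,0,0,0,-0.11,2.6],[-0.03,-0.6,0,0,0,-0.11,2.6]]]'

```text
time_s: 22.88
position: [0.4239, -0.1711, 0.1267]
tcp_rot: [-0.44, 0.898, 0.0, 0.002]
wrist_force: [0.0, -0.8, 0.5]
width: 0.0258
```

```bash
python3 - <<'E'
from rim import *
rim(); rel([.4388,-.1801,.1265],-1.935)
E
```

```text
rel angle -2.469 psi-w 0.025 rad 54.6 z 0.1267 tilt [0.003 0.002] Ft -0.5 Fr 0.6 F [ 0.  -0.8  0.5] Tz [-0.02 -0.04  0.  ] w 0.0258 t 22.875
t 22.875 cm [0.04 0.   0.02] rv [-0.001  0.003  0.025] psi -2.229 F [ 0.  -0.8  0.5] w 25.8 pos [ 0.4239 -0.1711  0.1267]
t 22.875 cm [-0.2  -1.73  0.02] rv [-0.001  0.003 -0.294] psi -2.229 F [ 0.  -0.8  0.5] w 25.8 pos [ 0.4239 -0.1711  0.1267]
```

>>> step_arm --targets '[[[-0.03,-0.5,0,0,0,-0.08,2.6],[-0.03,-0.6,0,0,0,-0.11,2.6],[-0.03,-0.4,0,0,0,-0.07,2.6],[0,0,0,0,0,0,2.6],[0,0,0,0,0,0,2.6]]]'

```text
time_s: 23.5
position: [0.436, -0.1778, 0.1264]
tcp_rot: [-0.556, 0.831, 0.002, 0.001]
wrist_force: [-0.7, 0.0, -0.2]
width: 0.0261
```

```bash
python3 look.py s17
```

```text
rel angle -2.213 psi-w 0.036 rad 53.9 z 0.1264 tilt [-0.     0.004] Ft 0.7 Fr 0.3 F [-0.7  0.  -0.2] Tz [-0.04  0.01  0.01] w 0.0261 t 23.5
t 23.5 cm [ 0.11  0.   -0.01] rv [0.002 0.003 0.036] psi -1.962 F [-0.7  0.  -0.2] w 26.1 pos [ 0.436  -0.1778  0.1264]
```

View pics/s17.png

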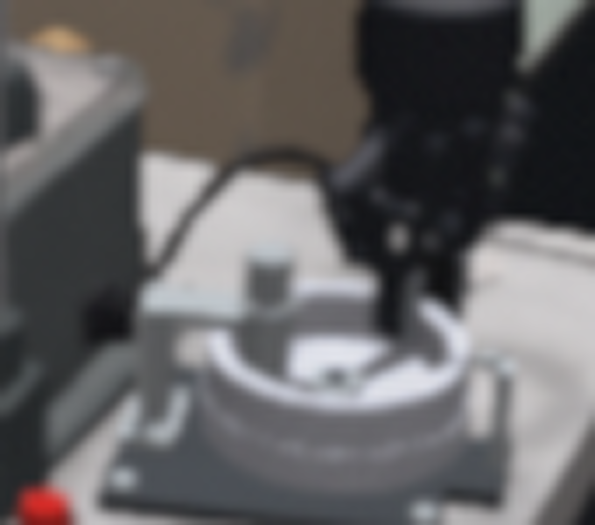

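>>> step_arm --targets '[[[0.05,0,0,0,0,0.036,2.6],[0,0,0,0,0,0,1.6],[0,0,0,0,0,0,0.6],[0,0,0,0,0,0,0.6],[0,0,0,0,0,0,0.6]]]' --newtons 35

```text
time_s: 24.18
position: [0.4357, -0.1779, 0.1266]
tcp_rot: [-0.539, 0.842, 0.002, 0.001]
wrist_force: [0.4, 0.9, -0.1]
width: 0.008
```

```bash
python3 -c "
from rim import *
rim()"
```

```text
rel angle -2.219 psi-w 0.001 rad 54.2 z 0.1266 tilt [-0.     0.004] Ft 0.0 Fr -1.0 F [ 0.4  0.9 -0.1] Tz [ 0.06 -0.06  0.08] w 0.008 t 24.175
t 24.175 cm [0.08 0.   0.01] rv [0.002 0.004 0.001] psi -2.003 F [ 0.4  0.9 -0.1] w 8.0 pos [ 0.4357 -0.1779  0.1266]
```

Gripped again, no load. Now press clockwise in small steps.

>>> step_arm --targets '[[[0,0.03,0,0,0,0.004,0.6],[0,0.03,0,0,0,0.004,0.6],[0,0.03,0,0,0,0.004,0.6],[0,0.03,0,0,0,0.004,0.6],[0,0.03,0,0,0,0.004,0.6]]]'

```text
time_s: 24.8
position: [0.4349, -0.1775, 0.1266]
tcp_rot: [-0.53, 0.848, 0.001, 0.001]
wrist_force: [3.9, 0.9, -2.2]
width: 0.008
```

```bash
python3 -c "
from rim import *
rim()"
```

```text
rel angle -2.234 psi-w -0.004 rad 54.2 z 0.1266 tilt [0.001 0.003] Ft -3.2 Fr -2.5 F [ 3.9  0.9 -2.2] Tz [ 0.09 -0.51  0.29] w 0.008 t 24.8
t 24.8 cm [ 0.08 -0.    0.01] rv [ 0.     0.004 -0.004] psi -2.024 F [ 3.9  0.9 -2.2] w 8.0 pos [ 0.4349 -0.1775  0.1266]
```

>>> step_arm --targets '[[[0,0.03,0,0,0,0,0.6],[0,0.03,0,0,0,0,0.6],[0,0.02,0,0,0,0,0.6],[0,0.02,0,0,0,0,0.6],[0,0.02,0,0,0,0,0.6]]]'

```text
time_s: 25.42
position: [0.4347, -0.1774, 0.1266]
tcp_rot: [-0.53, 0.848, 0.0, 0.002]
wrist_force: [4.6, -0.7, -5.0]
width: 0.008
```

```bash
python3 -c "
from rim import *
rim()"
```

```text
rel angle -2.238 psi-w -0.0 rad 54.2 z 0.1266 tilt [0.003 0.002] Ft -4.4 Fr -1.4 F [ 4.6 -0.7 -5. ] Tz [ 0.03 -0.78  0.26] w 0.008 t 25.425
t 25.425 cm [0.08 0.   0.01] rv [-0.002  0.004 -0.   ] psi -2.024 F [ 4.6 -0.7 -5. ] w 8.0 pos [ 0.4347 -0.1774  0.1266]
```

>>> step_arm --targets '[[[0,0.04,0,0,0,-0.003,0.6],[0,0.04,0,0,0,-0.003,0.6],[0,0.04,0,0,0,-0.003,0.6],[0,0.04,0,0,0,-0.003,0.6],[0,0.04,0,0,0,-0.003,0.6]]]'

```text
time_s: 26.05
position: [0.4345, -0.1774, 0.1266]
tcp_rot: [-0.536, 0.844, -0.001, 0.003]
wrist_force: [7.2, -0.4, -5.5]
width: 0.0081
```

```bash
python3 -c "
from rim import *
rim()"
```

```text
rel angle -2.242 psi-w 0.017 rad 54.2 z 0.1266 tilt [0.007 0.001] Ft -6.6 Fr -2.8 F [ 7.2 -0.4 -5.5] Tz [-0.06 -0.91 -0.1 ] w 0.0081 t 26.05
t 26.05 cm [0.08 0.   0.01] rv [-0.006  0.004  0.017] psi -2.01 F [ 7.2 -0.4 -5.5] w 8.1 pos [ 0.4345 -0.1774  0.1266]
```

>>> step_arm --targets '[[[0,0.05,0,0,0,0.001,0.6],[0,0.05,0,0,0,0.001,0.6],[0,0.05,0,0,0,0.001,0.6],[0,0.05,0,0,0,0.001,0.6],[0,0.05,0,0,0,0.001,0.6]]]'

```text
time_s: 26.68
position: [0.4343, -0.1773, 0.1266]
tcp_rot: [-0.533, 0.846, -0.003, 0.004]
wrist_force: [7.3, -0.3, -6.3]
width: 0.0081
```

```bash
python3 -c "
from rim import *
rim()"
```

```text
rel angle -2.247 psi-w 0.016 rad 54.2 z 0.1266 tilt [ 0.011 -0.   ] Ft -6.7 Fr -3.0 F [ 7.3 -0.3 -6.3] Tz [ 0.04 -0.88  0.09] w 0.0081 t 26.675
t 26.675 cm [0.08 0.   0.01] rv [-0.01   0.004  0.016] psi -2.016 F [ 7.3 -0.3 -6.3] w 8.1 pos [ 0.4343 -0.1773  0.1266]
```

>>> step_arm --targets '[[[0,0.05,0,-0.002,0,0,0.6],[0,0.05,0,-0.002,0,0,0.6],[0,0.05,0,-0.002,0,0,0.6],[0,0.05,0,-0.002,0,0,0.6],[0,0.05,0,-0.002,0,0,0.6]]]'

```text
time_s: 27.3
position: [0.4345, -0.1774, 0.1266]
tcp_rot: [-0.533, 0.846, -0.001, 0.003]
wrist_force: [7.7, -0.9, -7.3]
width: 0.0081
```

```bash
python3 look.py s18
```

```text
rel angle -2.242 psi-w 0.01 rad 54.3 z 0.1266 tilt [0.007 0.002] Ft -7.3 Fr -2.6 F [ 7.7 -0.9 -7.3] Tz [-0.03 -1.08  0.08] w 0.0081 t 27.3
t 27.3 cm [0.07 0.   0.01] rv [-0.005  0.005  0.01 ] psi -2.018 F [ 7.7 -0.9 -7.3] w 8.1 pos [ 0.4345 -0.1774  0.1266]
```

View pics/s18.png

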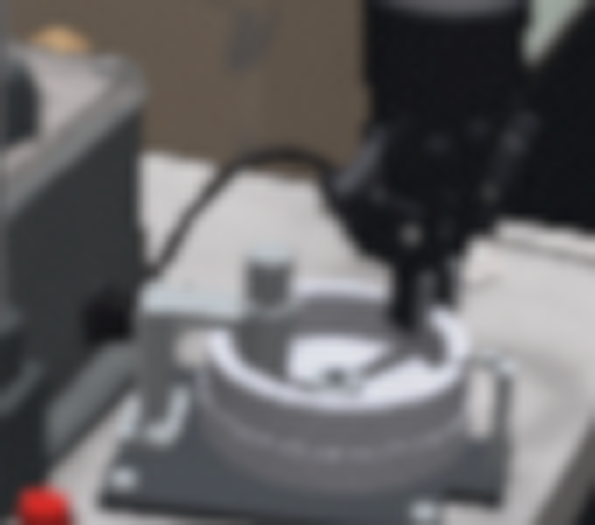

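>>> step_arm --targets '[[[0,0.07,0,-0.001,0,0,0.6],[0,0.07,0,-0.001,0,0,0.6],[0,0.07,0,-0.001,0,0,0.6],[0,0.07,0,-0.001,0,0,0.6],[0,0.07,0,-0.001,0,0,0.6]]]'

```text
time_s: 27.98
position: [0.4343, -0.1773, 0.1266]
tcp_rot: [-0.532, 0.847, -0.002, 0.004]
wrist_force: [9.0, 0.0, -8.5]
width: 0.0082
```

```bash
python3 -c "
from rim import *
rim()"
```

```text
rel angle -2.245 psi-w 0.011 rad 54.3 z 0.1266 tilt [0.008 0.001] Ft -8.1 Fr -4.0 F [ 9.   0.  -8.5] Tz [-0.13 -1.06  0.13] w 0.0082 t 27.975
t 27.975 cm [0.07 0.   0.01] rv [-0.007  0.005  0.011] psi -2.019 F [ 9.   0.  -8.5] w 8.2 pos [ 0.4343 -0.1773  0.1266]
```

>>> step_arm --targets '[[[0,0.07,0,-0.001,0,-0.001,0.6],[0,0.07,0,-0.001,0,0,0.6],[0,0.07,0,-0.001,0,0,0.6],[0,0.07,0,-0.001,0,0,0.6],[0,0.07,0,-0.001,0,0,0.6]]]'

```text
time_s: 28.6
position: [0.4342, -0.1773, 0.1266]
tcp_rot: [-0.532, 0.847, -0.002, 0.004]
wrist_force: [9.1, -1.3, -7.6]
width: 0.0084
```

```bash
python3 -c "
from rim import *
rim()"
```

```text
rel angle -2.248 psi-w 0.014 rad 54.3 z 0.1266 tilt [0.01  0.001] Ft -8.8 Fr -2.9 F [ 9.1 -1.3 -7.6] Tz [-0.09 -1.11  0.06] w 0.0084 t 28.6
t 28.6 cm [0.07 0.   0.01] rv [-0.008  0.005  0.014] psi -2.019 F [ 9.1 -1.3 -7.6] w 8.4 pos [ 0.4342 -0.1773  0.1266]
```

>>> step_arm --targets '[[[0,0.07,0,-0.001,0,0,0.6],[0,0.07,0,-0.001,0,0,0.6],[0,0.07,0,-0.001,0,0,0.6],[0,0.07,0,-0.001,0,0,0.6],[0,0.07,0,-0.001,0,0,0.6]]]'

```text
time_s: 29.22
position: [0.4341, -0.1773, 0.1267]
tcp_rot: [-0.532, 0.847, -0.003, 0.005]
wrist_force: [9.1, -1.0, -7.7]
width: 0.008
```

```bash
python3 -c "
from rim import *
rim()"
```

```text
rel angle -2.25 psi-w 0.015 rad 54.3 z 0.1267 tilt [0.011 0.   ] Ft -8.6 Fr -3.2 F [ 9.1 -1.  -7.7] Tz [-0.07 -1.15  0.12] w 0.008 t 29.225
t 29.225 cm [0.07 0.   0.02] rv [-0.01   0.005  0.015] psi -2.02 F [ 9.1 -1.  -7.7] w 8.0 pos [ 0.4341 -0.1773  0.1267]
```

>>> step_arm --targets '[[[0,0.08,0,-0.001,0,-0.001,0.6],[0,0.08,0,-0.001,0,0,0.6],[0,0.08,0,-0.001,0,-0.001,0.6],[0,0.08,0,-0.001,0,0,0.6],[0,0.08,0,-0.001,0,0,0.6]]]'

```text
time_s: 29.85
position: [0.4339, -0.1772, 0.1266]
tcp_rot: [-0.532, 0.847, -0.004, 0.006]
wrist_force: [9.5, -0.3, -8.2]
width: 0.0079
```

>>> step_arm --targets '[[[0,0.08,0,-0.001,0,0,0.6],[0,0.08,0,-0.001,0,0,0.6],[0,0.08,0,-0.001,0,0,0.6],[0,0.07,0,-0.001,0,0,0.6],[0,0.07,0,-0.001,0,0,0.6]]]'

```text
time_s: 30.48
position: [0.4338, -0.1771, 0.1266]
tcp_rot: [-0.531, 0.847, -0.005, 0.006]
wrist_force: [9.6, -0.7, -8.3]
width: 0.0079
```

```bash
python3 -c "
from rim import *
rim()"
```

```text
rel angle -2.257 psi-w 0.021 rad 54.3 z 0.1266 tilt [ 0.015 -0.001] Ft -8.9 Fr -3.7 F [ 9.6 -0.7 -8.3] Tz [-0.01 -1.04  0.11] w 0.0079 t 30.475
t 30.475 cm [0.07 0.   0.01] rv [-0.014  0.006  0.021] psi -2.021 F [ 9.6 -0.7 -8.3] w 7.9 pos [ 0.4338 -0.1771  0.1266]
```

>>> step_arm --targets '[[[0,-0.05,0,0,0,0,0.8],[0,0,0,0,0,0,2],[0,0,0,0,0,0,2.6],[0,0,0,0,0,0,2.6],[0,0,-0.6,0,0,0,2.6]]]'

```text
time_s: 31.1
position: [0.4326, -0.1768, 0.1325]
tcp_rot: [-0.531, 0.847, -0.003, 0.005]
wrist_force: [-0.2, 0.2, 0.9]
width: 0.0259
```

>>> step_arm --targets '[[[0,0,-2,0,0,0,2.6],[0,0,-3,0,0,0,2.6],[0,0,-4,0,0,0,2.6],[0,0,-3,0,0,0,2.6],[0,0,-1,0,0,0,2.6]]]'

```text
time_s: 31.72
position: [0.4302, -0.1765, 0.2677]
tcp_rot: [-0.531, 0.847, -0.003, 0.005]
wrist_force: [0.1, 0.2, -0.6]
width: 0.0259
```

```bash
python3 look.py s19
```

```text
rel angle -2.318 psi-w 0.082 rad 55.5 z 0.2677 tilt [0.011 0.001] Ft -0.0 Fr -0.3 F [ 0.1  0.2 -0.6] Tz [0.06 0.01 0.02] w 0.0259 t 31.725
t 31.725 cm [ 0.03  0.13 14.12] rv [-0.009  0.006  0.082] psi -2.021 F [ 0.1  0.2 -0.6] w 25.9 pos [ 0.4302 -0.1765  0.2677]
```

View pics/s19.png

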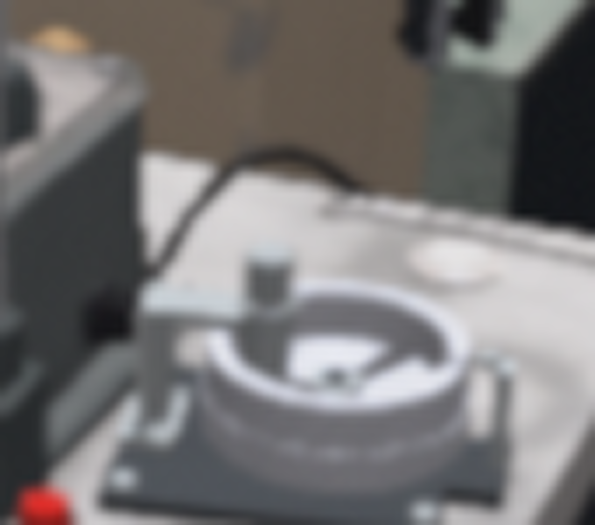

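>>> step_arm --targets '[[[5,0,-1,0,0,0,2.6],[6,0,0,0,0,0,2.6],[6,0,0,0,0,0,2.6],[6,0,0,0,0,0,2.6],[5,0,0,0,0,0,2.6]]]'

```text
time_s: 32.4
position: [0.3056, -0.4326, 0.2726]
tcp_rot: [-0.534, 0.846, -0.0, 0.005]
wrist_force: [1.9, -0.3, -0.7]
width: 0.0256
```

>>> step_arm --targets '[[[5,0,0,0,0,0,2.6],[4,0,0,0,0,0,2.6],[0,0,0,0,0,0,2.6],[0,0,0,0,0,0,2.6],[0,0,0,0,0,0,2.6]]]'

```text
time_s: 33.02
position: [0.2628, -0.5171, 0.2659]
tcp_rot: [-0.532, 0.847, 0.003, 0.006]
wrist_force: [0.4, 1.0, 0.1]
width: 0.026
```

```bash
python3 - <<'E'
from rel import *
import cv2
s=r.get_state();print(s["time_s"],s["position"],s["joint_vel"].round(3))
for n,b in(("top",(slice(170,275),slice(190,345))),("side",(slice(140,260),slice(220,345)))):
    p,d=r.grab_frame(n); m=r.camera_model(n);np.savez(n+"20.npz",p=p,d=d,mtx=m["mtx"],T=m["T"])
    cv2.imwrite("pics/%s20.png"%n,cv2.resize(p[b][:,:,::-1],None,fx=5,fy=5,interpolation=cv2.INTER_CUBIC))
E
```

```text
33.025 [ 0.2628322  -0.51707136  0.26588332] [ 0.006  0.003  0.011  0.003 -0.001  0.004]
```

View pics/top20.png

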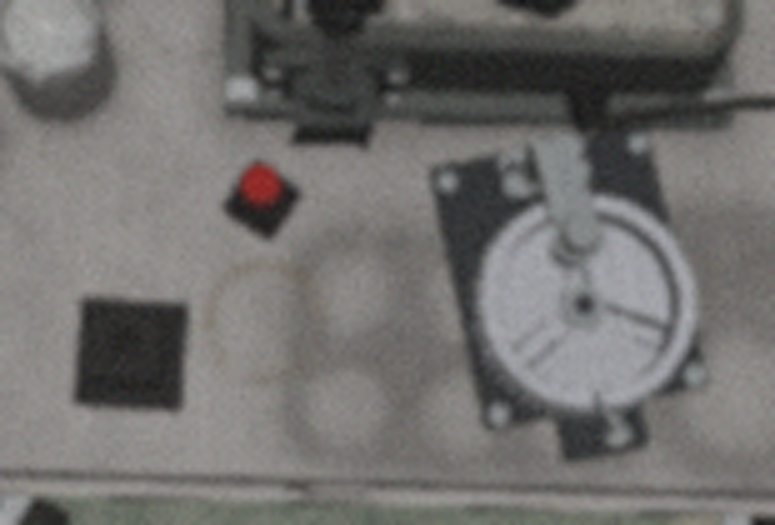

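View pics/side20.png

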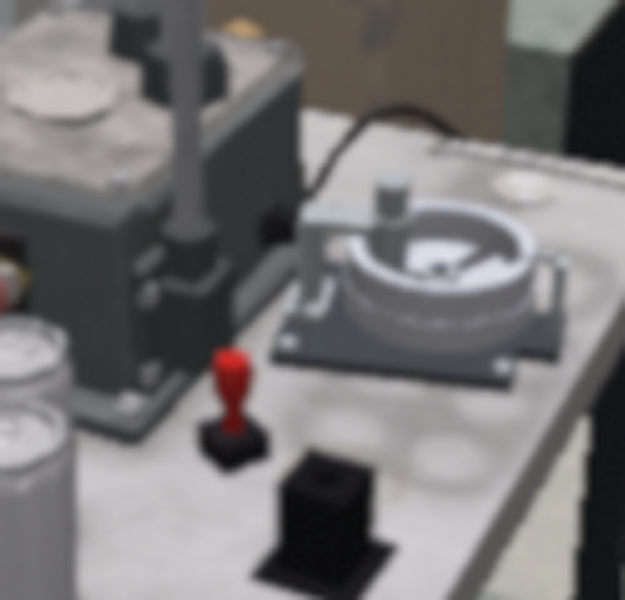

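```bash
python3 - <<'E'
from plant import r
print(r.job_done()); s=r.get_state(); print(s["time_s"],s["wrist_force"])
E
```

```text
the job is handed in; nothing more can be done
None
the job is handed in; nothing more can be done
```

The job is done and handed in at about 33 s. The pin is in the guide bush, the pulley is turned to the pointer, and the pin is fully home in the slot. The lock was then proved at the rim.

- **Turning and drop:** I turned the pulley clockwise about 1.37 rad, and the pin dropped in over the last small steps. The side camera showed the head about 9.5 mm lower, in line with the expected 10 mm, and sitting on the bush.
- **Lock test:** I pressed clockwise against the pin for roughly 2.5 s. The wrist sensor read 8–9 N along the rim; with the hand's slight twist added, that is about 10–11 N. The pulley stayed put in the pictures.
- **Last check:** After letting go and backing away, the final pictures showed the mark at the pointer, the head on the bush and the rest block empty. The date stamp and ferrule cap had not moved. The tape roll, marker and sleeve were outside those final views, but the arm never went near the table by them.

**Uncertain readings:**
- During the first press (about 5 N along the rim, 9 N with twist), the hand crept about 3 mm along the rim while the pulley looked still. I took that as compliance or slow slip at the pads, so I gripped again farther from the pointer and a little tighter before the real test.
- The gripper opening reads about 1.5 mm low.
- The force on the pin itself was not measured. By the given ratio it was about 13–14 N, under the 25 N limit.

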